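# Dry-stack a turned lamp column

### The arm

A 7-joint arm with a two-finger parallel gripper is mounted at the origin on the work surface. World frame = base frame: x ahead of the robot, y to its left, z up, the work surface at z = 0. Lengths are in m, angles in rad, forces in N, time in s.
With the tool pointing down it reaches from about 0.4 to 0.85 m from the base axis. Payload 4.5 kg.
Tool frame: the origin (TCP) lies midway between the tips of the shut fingers; the grasp point (between the pads) lies 19 mm behind it; z points along the fingers, y is the direction in which the jaws open and shut (so a half turn about z gives the same grasp; the last joint's range is limited). The gripper opens to 88 mm and grips with 3 to 60 N. Pads are 18 mm wide; open, the fingers measure 123 mm over their backs; the gripper's body (75 mm by 187 mm) begins 45 mm behind the grasp point.
Start: joints at [-1.067, 0.689, -0.195, 1.565, 0.157, 0.902, -0.215], TCP at [0.283, 0.557, 0.2] pointing down, gripper open.
Joint ranges: [-3.01, 3.01], [-0.46, 2.08], [-1.47, 1.51], [0.13, 2.56], [-1, 4.14], [0.04, 2.09], [-2.66, 2.66]. Speed limits (rad/s): [2.57, 2.57, 3.14, 3.14, 3.14, 3.14, 3.14].

### API

Orientations are given as a unit quaternion [x, y, z, w].
In Python, from plant import get_state, snapshot, finish_job, find_in gives the robot as it stands.
- The arm moves only by the shell command python3 -m creep 'ROWS' [OPENING] [FORCE]. ROWS is JSON, one flat list of numbers, 6 for each row, row after row: the shift along the tool's x, y, z in mm, then the turn, a rotation vector about the tool's x, y, z in degrees. In form: [tx, ty, tz, wx, wy, wz, tx, ty, tz, wx, wy, wz, ...]. A call has 1 to 5 rows; each row shifts and turns the pose as measured when the row begins, along the tool's axes as they then stand; what a row does not reach is not made up. A row lasts 1/12 s, in which the tool goes at most 41.7 mm and 7.16 degrees, less where a joint would pass 70% of its speed; a pose out of reach is approached as far as the arm can. A call is refused whole if a number of a shift passes 41.7 or a number of a turn 7.16, either way. A call with a gripper value outside its range is refused whole. OPENING is the finger opening in mm, from 0 to 88.1, set as the call begins (- or left out, the last holds). The fingers move at their own pace and stop on an object; FORCE is the grip in N (left out, the last holds). Time passes only in rows, so rows that do not move let the fingers close. It gives the time, the measured TCP pose, the force and the opening at its end, in the units of the state.
- get_state(): the state, without advancing time (a new reading comes with each control period).
- snapshot(name): name is "side" or "top" or "wrist"; returns a dict with "color" (480x640x3 uint8, red, green, blue), "intrinsics" (3x3 intrinsics, pixels), "extrinsics" (4x4, takes a point from world to camera coordinates). Camera axes: x right, y down, z forward; pixel columns grow to the right and rows downward; lengths in m; the calibration is good to about 2 mm. The wrist camera is an equidistant fisheye: a pixel r from the principal point sees the ray r / f radians off the axis. A picture is of the moment at which its call begins. There is no depth.
- finish_job(): hands the job in, once; it reports no verdict.
Trained networks look in the newest picture that a camera, given by its name, has taken for a name from the list of things; names that differ only in an ending like _2 or _b are one class to them, and where a whole thing is asked for, a point or a joint stands for the part that bears it (a point fixed in the world has none). Each returns a list of dicts, best first, with "score" (0 to 1); they miss things now and then, are a little off and sometimes report something else, mostly with a low value. They report only what shows in the picture. A call takes as long as a camera call.
- find_in(thing, camera): "xy" ([column, row] in pixels, amid what is visible of it).
The state is a dict: "clock": time; "q": joint angles; "qd": joint speeds; "joint_torque": joint torques, N m; "tool_pos": TCP position; "eef_rot": TCP orientation; "contact_force": force on the tool from outside, world axes, zero at the start; "moment": the same for the moment, N m; "opening": opening from 0.0 (shut) to 1.0 (fully open).
Only numpy, scipy, OpenCV 4.12 (cv2) and the standard library are available. Lean on these libraries where they do the work, as an engineer would, in place of code of your own. Each camera call takes 0.05 s, during which the arm holds its last target.

### The job

Dry-fit the turned wooden lamp on its square plinth before gluing: set the broad flat disc on the plinth first, then the spool, then the round bulb, and last the pointed finial on top, working in that order. Each piece must sit upright and flat on the one below with that piece's tenon inside its socket, and be let go before the next is brought. Leave the chisel, the mallet and the wax tin where they lie.

Things in the scene. Friction and masses are not known exactly. Their poses are not given: they have to be found in the camera images.
- plinth: Square pale wood block, 100 x 100 mm and 24 mm high, fixed to the bench; in the middle of its flat top stands a tapered tenon 6 mm high (20 mm across, 14 at its tip). Origin: centre of the underside, x and y along its sides, z up. A piece seated on it has its own origin 24 mm above this one.
- disc: Broad flat round piece of pale wood, 62 mm across and 24 mm high to its flat top, on which stands a tapered tenon 6 mm high (20 mm across, 14 at its tip). Socket underneath, 28 mm across, 8 mm deep. Origin: centre of underside, z up its axis; yaw is meaningless. Loose, about 55 g. The next piece's origin seats 24 mm above this one.
- spool: Tall spool of pale wood, 56 mm high to its flat top, on which stands a tapered tenon 6 mm high (20 mm across, 14 at its tip). End flanges 44 mm across (0 to 12 and 42 to 56 mm height), waist 28 mm across. Socket underneath, 28 mm across, 8 mm deep. Origin: centre of underside, z up its axis; yaw is meaningless. Loose, about 60 g. The next piece's origin seats 56 mm above this one.
- bulb: Round bulb of pale wood, 54 mm across (straight from 18 to 30 mm height), 38 mm at foot and top, 42 mm high to its flat top, on which stands a tapered tenon 6 mm high (20 mm across, 14 at its tip). Socket underneath, 28 mm across, 8 mm deep. Origin: centre of underside, z up its axis; yaw is meaningless. Loose, about 65 g. The next piece's origin seats 42 mm above this one.
- finial: Acorn-shaped pointed cap of pale wood, 46 mm high, 40 mm across (straight from 12 to 26 mm height), foot 36 mm across, narrowing above to a blunt point 8 mm across; no tenon. Socket underneath, 28 mm across, 8 mm deep. Origin: centre of underside, z up its axis; yaw is meaningless. Loose, about 40 g.
- chisel: Bystander: bench chisel lying flat, 260 mm long and 26 mm thick, wooden handle towards its -x, steel blade towards its +x. Origin: under the ferrule, where handle and blade meet. Leave it alone.
- mallet: Bystander: wooden mallet lying flat; head 56 x 110 x 56 mm, handle 24 mm thick reaching 200 mm towards its -x. Origin: on the bench under the joint of handle and head. Leave it alone.
- waxtin: Bystander: round metal tin, 72 mm across and 42 mm high. Origin: centre of the underside. Leave it alone.

How it is judged:
By the outcome, as a careful person would: the job done as asked, in the order asked, and still so for the second after the job is handed in, with the robot touching nothing.
It also fails if it takes over 136 s, if anything falls off the work surface, if the arm or the gripper's body presses on something with over 40 N, if the wrist force passes 120 N, or if a joint passes its speed limit or range.

## Working session

There is one attempt and no reset: what is moved stays moved. The work goes in short steps, Python scripts to look and compute and a shell command to move; the robot and the scene stay as the last step left them, time stands still between calls to the robot, and variables do not carry over. Pictures are saved under pics/ and viewed, and the job is handed in when it is done.

```bash
ls; mkdir -p pics; cat > look.py <<'E'
import numpy as np,cv2,json
from plant import get_state,snapshot,finish_job,find_in
E
python3 - <<'E'
from look import *
s=get_state();print({k:np.round(v,3).tolist() for k,v in s.items()})
for c in ["side","top","wrist"]:
    p=snapshot(c);cv2.imwrite(f"pics/{c}0.png",p["color"][...,::-1])
    print(c,np.round(p["intrinsics"],1).tolist(),np.round(p["extrinsics"],3).tolist())
    for t in ["plinth","disc","spool","bulb","finial","chisel","mallet","waxtin"]:
        print(t,[(np.round(r["xy"],0).tolist(),round(r["score"],2)) for r in find_in(t,c)][:3])
E
```

```text
pics
{'clock': 0.0, 'q': [-1.067, 0.69, -0.195, 1.566, 0.157, 0.903, -0.215], 'qd': [0.001, -0.001, -0.001, -0.001, 0.0, 0.0, 0.0], 'joint_torque': [-0.0, -52.759, -1.267, -15.344, -0.053, 0.006, 0.0], 'tool_pos': [0.283, 0.557, 0.199], 'eef_rot': [0.233, 0.973, -0.001, -0.0], 'contact_force': [0.128, -0.157, 0.616], 'moment': [0.013, -0.041, 0.007], 'opening': 0.997}
side [[569.3, 0.0, 322.9], [0.0, 569.3, 240.8], [0.0, 0.0, 1.0]] [[0.69, -0.724, -0.021, -0.421], [-0.514, -0.47, -0.718, 0.321], [0.51, 0.506, -0.696, 0.996], [0.0, 0.0, 0.0, 1.0]]
plinth [([266.0, 202.0], 0.56)]
disc [([360.0, 328.0], 0.8)]
spool [([198.0, 224.0], 0.56)]
bulb [([412.0, 275.0], 0.81)]
finial [([302.0, 266.0], 0.62)]
chisel [([191.0, 173.0], 0.61)]
mallet [([469.0, 348.0], 0.62)]
waxtin [([373.0, 208.0], 0.56)]
top [[509.3, 0.0, 327.2], [0.0, 509.3, 245.5], [0.0, 0.0, 1.0]] [[-0.024, -1.0, -0.004, -0.008], [-0.97, 0.024, -0.24, 0.621], [0.241, -0.001, -0.971, 0.967], [0.0, 0.0, 0.0, 1.0]]
plinth [([226.0, 256.0], 0.82)]
disc [([426.0, 315.0], 0.88)]
spool [([204.0, 342.0], 0.66)]
bulb [([420.0, 234.0], 0.76)]
finial [([329.0, 294.0], 0.85)]
chisel [([126.0, 280.0], 0.55)]
mallet [([516.0, 260.0], 0.84)]
waxtin [([321.0, 184.0], 0.79)]
wrist [[371.6, 0.0, 311.7], [0.0, 371.6, 238.4], [0.0, 0.0, 1.0]] [[0.452, 0.892, -0.001, -0.625], [0.853, -0.432, 0.293, -0.042], [0.261, -0.133, -0.956, 0.39], [0.0, 0.0, 0.0, 1.0]]
plinth []
disc []
spool [([297.0, 411.0], 0.69), ([165.0, 407.0], 0.59)]
bulb []
finial []
chisel [([297.0, 408.0], 0.69)]
mallet []
waxtin []
```

View pics/side0.png

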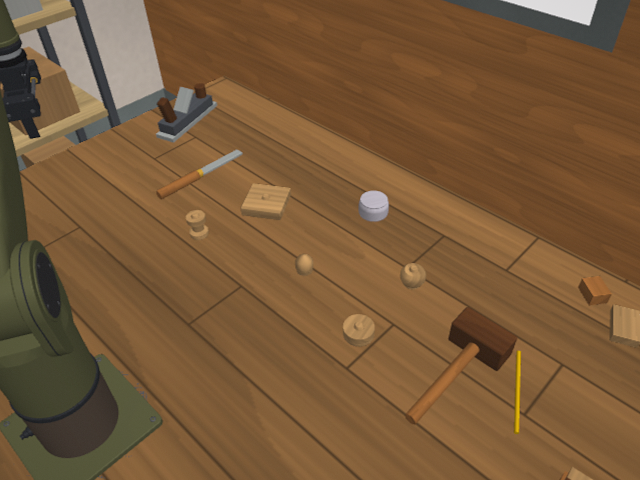

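View pics/top0.png

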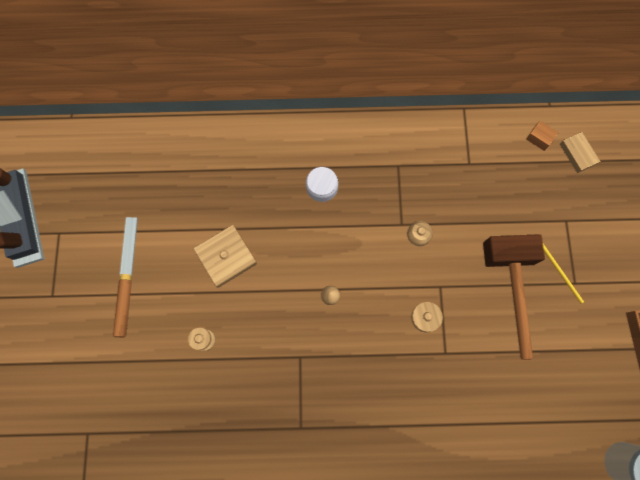

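View pics/wrist0.png

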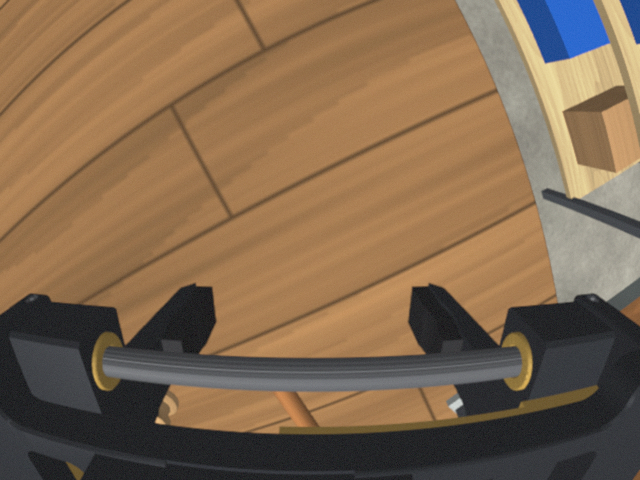

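The views show all four pieces upright: in the top image, spool (200,340), plinth (225,256), finial (330,295), disc (427,317) and bulb (420,233). Next I'll zoom in for exact centres.

```bash
python3 - <<'E'
import cv2,numpy as np
for n,cs in dict(top=[(225,256),(427,317),(202,340),(420,234),(330,295)],side=[(266,202),(360,328),(198,224),(412,275),(304,264)]).items():
    im=cv2.imread(f"pics/{n}0.png")
    t=[]
    for (u,v) in cs:
        c=im[v-32:v+32,u-32:u+32]; c=cv2.resize(c,(256,256),interpolation=cv2.INTER_CUBIC)
        for k in range(0,256,40): cv2.putText(c,str(u-32+k//4),(k,8),0,.28,(255,255,255)); cv2.putText(c,str(v-32+k//4),(0,k+8),0,.28,(0,255,255)); 
        c[::40,:4]=255; c[:4,::40]=255
        t.append(c)
    t.append(t[0]*0)
    cv2.imwrite(f"pics/z{n}.png",np.vstack([np.hstack(t[:3]),np.hstack(t[3:])]))
E
```

```text
(no output)
```

View pics/ztop.png

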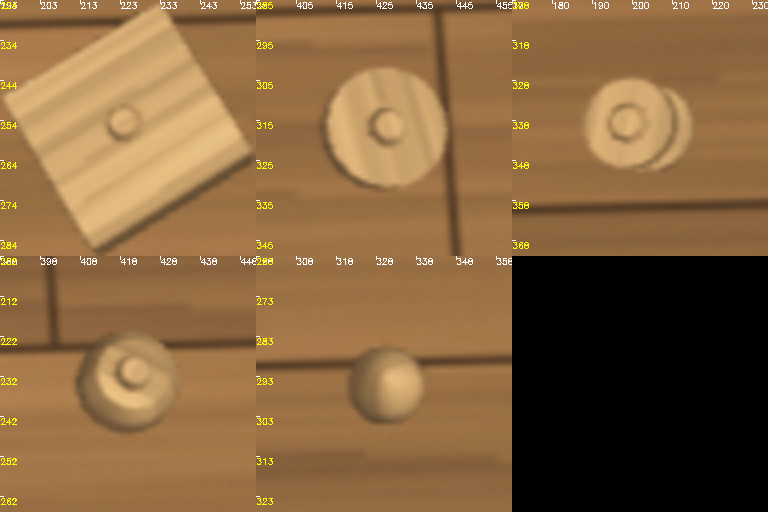

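View pics/zside.png

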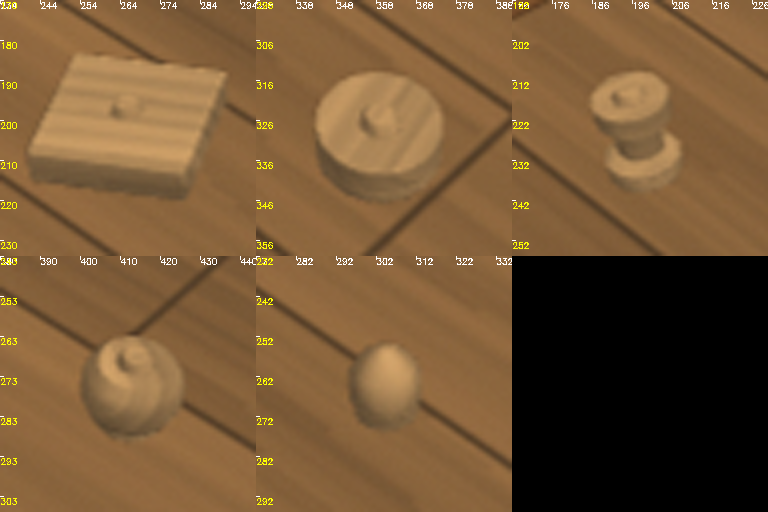

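```bash
cat >> look.py <<'E'
def ray(p,uv):
    K=np.array(p["intrinsics"]);E=np.array(p["extrinsics"]);R,t=E[:3,:3],E[:3,3]
    d=np.array([(uv[0]-K[0,2])/K[0,0],(uv[1]-K[1,2])/K[1,1],1.]);
    return -R.T@t,R.T@d
def fray(p,uv):
    K=np.array(p["intrinsics"]);E=np.array(p["extrinsics"]);R,t=E[:3,:3],E[:3,3]
    x=np.array([uv[0]-K[0,2],uv[1]-K[1,2]])/K[0,0];r=np.linalg.norm(x)+1e-12
    d=np.array([*(np.sin(r)*x/r),np.cos(r)]);return -R.T@t,R.T@d
def atz(o,d,z): return o+d*(z-o[2])/d[2]
def proj(p,X):
    K=np.array(p["intrinsics"]);E=np.array(p["extrinsics"]);c=E[:3,:3]@np.array(X)+E[:3,3];q=K@c;return q[:2]/q[2]
def fproj(p,X):
    K=np.array(p["intrinsics"]);E=np.array(p["extrinsics"]);c=E[:3,:3]@np.array(X)+E[:3,3]
    r=np.hypot(c[0],c[1]);th=np.arctan2(r,c[2]);return K[:2,2]+K[0,0]*th*c[:2]/r
E
python3 - <<'E'
from look import *
T=snapshot("top");S=snapshot("side")
m=dict(plinth=((224,254.5),(265.2,196.2),.030),disc=((428,316.2),(358.2,325.5),.030),spool=((198.7,338.5),(194.8,215.5),.062),bulb=((421.2,230.7),(413.5,268.8),.048),finial=((330.5,295.2),(304.7,264.5),.020))
for n,(a,b,z) in m.items():
    print(n,np.round(atz(*ray(T,a),z),4),np.round(atz(*ray(S,b),z),4))
s=get_state();print(s["tool_pos"],s["clock"])
from scipy.spatial.transform import Rotation as Ro
print(Ro.from_quat(s["eef_rot"]).as_matrix().round(3))
E
```

```text
plinth [0.6181 0.1977 0.03  ] [0.6138 0.1973 0.03  ]
disc [ 0.4767 -0.2275  0.03  ] [ 0.4715 -0.2272  0.03  ]
spool [0.4405 0.2371 0.062 ] [0.4356 0.2344 0.062 ]
bulb [ 0.6552 -0.2225  0.048 ] [ 0.6489 -0.2238  0.048 ]
finial [ 0.5267 -0.0272  0.02  ] [ 0.523  -0.0289  0.02  ]
[0.28293618 0.55733097 0.20004938] 1.45
[[-0.892  0.453  0.   ]
 [ 0.453  0.892  0.   ]
 [ 0.     0.    -1.   ]]
```

```bash
cat > plan.py <<'E'
import sys
from look import *
from scipy.spatial.transform import Rotation as Ro
# usage: plan.py x y z(m) [yaw of tool x, deg]
s=get_state();p=np.array(s["tool_pos"]);R=Ro.from_quat(s["eef_rot"])
x,y,z=map(float,sys.argv[1:4]);yaw=float(sys.argv[4]) if len(sys.argv)>4 else 180
c,sn=np.cos(np.radians(yaw)),np.sin(np.radians(yaw))
D=Ro.from_matrix(np.array([[c,sn,0],[sn,-c,0],[0,0,-1]]))
print("t",round(s["clock"],2),"pos",p.round(4),"q",np.round(s["q"],2),"F",np.round(s["contact_force"],1),"open_mm",round(s["opening"]*88.1,1))
print("shift mm",(R.inv().apply(np.array([x,y,z])-p)*1e3).round(1),"shift in target frame",(D.inv().apply(np.array([x,y,z])-p)*1e3).round(1),"turn deg",np.degrees((R.inv()*D).as_rotvec()).round(2))
E
python3 -m creep '[0,0,0,0,0,-7,0,0,0,0,0,-7,0,0,0,0,0,-7,0,0,0,0,0,-7]' 88
python3 plan.py .474 -.227 .2
```

```text
clock: 1.78
tool_pos: [0.2828, 0.5575, 0.2003]
eef_rot: [-0.016, 1.0, -0.0, 0.001]
contact_force: [-0.0, -0.5, -0.3]
opening: 0.995
t 1.78 pos [0.2828 0.5575 0.2003] q [-0.99  0.7  -0.34  1.56  0.27  0.93  0.18] F [-0.  -0.5 -0.3] open_mm 87.7
shift mm [-1.661e+02 -7.902e+02  5.000e-01] shift in target frame [-1.912e+02 -7.845e+02  3.000e-01] turn deg [-0.    0.08  1.82]
```

```bash
python3 -m creep '[-10,-38,0,0,0,1.8,-10,-38,0,0,0,0,-10,-38,0,0,0,0,-10,-38,0,0,0,0,-10,-38,0,0,0,0]'
python3 plan.py .474 -.227 .2
```

```text
clock: 2.2
tool_pos: [0.3314, 0.3735, 0.1984]
eef_rot: [-0.01, 1.0, 0.007, -0.001]
contact_force: [0.5, -0.6, -0.7]
opening: 0.994
t 2.2 pos [0.3314 0.3735 0.1984] q [-0.69  0.54 -0.37  1.94  0.28  0.7   0.36] F [ 0.5 -0.6 -0.7] open_mm 87.6
shift mm [-131.  -603.1   -9.8] shift in target frame [-142.6 -600.5   -1.6] turn deg [ 0.76 -0.12  1.1 ]
```

```bash
python3 -m creep '[-15,-38,0,0.7,0,1.1,-15,-38,0,0,0,0,-15,-38,0,0,0,0,-15,-38,0,0,0,0,-15,-38,0,0,0,0]'
python3 -m creep '[-10,-40,0,0,0,0,-10,-40,0,0,0,0,-10,-40,0,0,0,0,-10,-40,0,0,0,0,-10,-40,0,0,0,0]'
python3 plan.py .474 -.227 .15
```

```text
clock: 2.62
tool_pos: [0.4073, 0.179, 0.1988]
eef_rot: [-0.001, 1.0, 0.001, 0.0]
contact_force: [1.4, 0.6, 0.4]
opening: 1.001
clock: 3.03
tool_pos: [0.4595, -0.0229, 0.1998]
eef_rot: [-0.001, 1.0, 0.001, 0.003]
contact_force: [1.0, 0.1, 0.6]
opening: 0.998
t 3.03 pos [ 0.4595 -0.0229  0.1998] q [ 0.23  0.5  -0.41  2.04  0.32  0.66  1.18] F [1.  0.1 0.6] open_mm 87.9
shift mm [ -13.7 -204.2   49.4] shift in target frame [ -14.5 -204.1   49.8] turn deg [0.15 0.33 0.15]
```

```bash
python3 -m creep '[-3,-40,10,0,0,0,-3,-40,10,0,0,0,-3,-40,10,0,0,0,-3,-40,10,0,0,0,-3,-40,10,0,0,0]'
python3 -m creep '[0,0,0,0,0,0]'
python3 plan.py .474 -.227 .1
cat > wl.py <<'E'
import sys
from look import *
n=sys.argv[1]; p=snapshot("wrist"); im=p["color"][...,::-1].copy(); cv2.imwrite(f"pics/{n}_raw.png",im)
for a in sys.argv[2:]:
    X=list(map(float,a.split(",")))
    if len(X)==4: # circle: x,y,z,r
        t=np.linspace(0,2*np.pi,73); pts=np.array([fproj(p,[X[0]+X[3]*np.cos(k),X[1]+X[3]*np.sin(k),X[2]]) for k in t]); cv2.polylines(im,[pts.round().astype(int)],True,(0,0,255),1)
    else: cv2.drawMarker(im,tuple(fproj(p,X).round().astype(int).tolist()),(255,0,0),0,10)
cv2.imwrite(f"pics/{n}.png",im)
np.savez(f"pics/{n}.npz",intrinsics=p["intrinsics"],extrinsics=p["extrinsics"])
E
python3 wl.py w1 .474,-.227,.024,.031 .474,-.227,.03,.007
```

```text
clock: 3.45
tool_pos: [0.479, -0.2252, 0.153]
eef_rot: [-0.0, 1.0, 0.001, 0.009]
contact_force: [-0.2, 0.2, 0.1]
opening: 0.999
clock: 3.53
tool_pos: [0.477, -0.2353, 0.151]
eef_rot: [0.006, 1.0, -0.002, 0.007]
contact_force: [-0.1, -0.2, -0.1]
opening: 1.003
t 3.53 pos [ 0.477  -0.2353  0.151 ] q [ 0.61  0.65 -0.39  1.91  0.39  0.64  1.54] F [-0.1 -0.2 -0.1] open_mm 88.3
shift mm [ 3.8  8.4 51. ] shift in target frame [ 3.   8.3 51. ] turn deg [-0.22  0.84 -0.71]
```

View pics/w1.png

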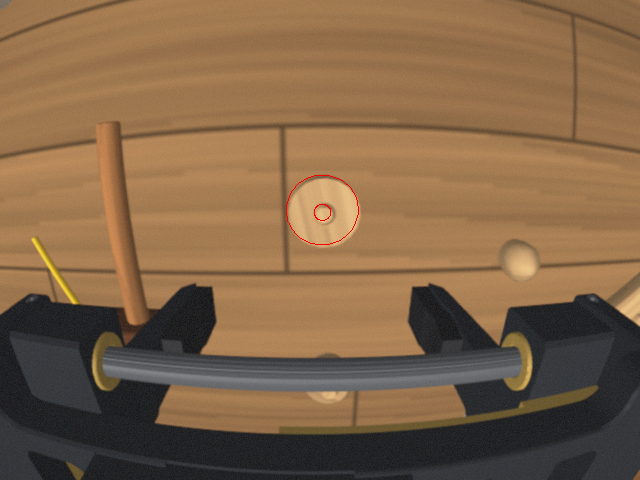

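The wrist view puts the disc at about (323,211), agreeing with the averaged position to a pixel or two. I'll check it zoomed in.

```bash
cat > zoom.py <<'E'
import sys,cv2
n,u,v,h=sys.argv[1],*map(int,sys.argv[2:5])
im=cv2.imread(f"pics/{n}.png");c=im[max(0,v-h):v+h,max(0,u-h):u+h];cv2.imwrite(f"pics/{n}_z{u}.png",cv2.resize(c,(480,480),interpolation=cv2.INTER_CUBIC))
E
python3 zoom.py w1 323 211 48
```

```text
(no output)
```

View pics/w1_z323.png

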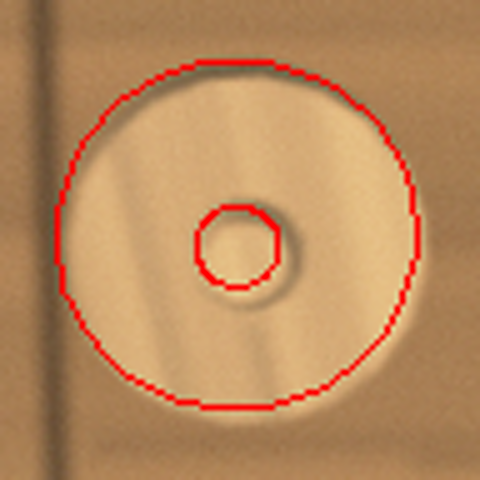

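```bash
python3 -m creep '[2,9,20,0,0.8,-0.7,0,0,26,0,0,0,0,0,0,0,0,0]'
python3 plan.py .4755 -.226 .005
```

```text
clock: 3.83
tool_pos: [0.478, -0.2214, 0.1061]
eef_rot: [-0.001, 1.0, -0.0, 0.003]
contact_force: [0.6, 0.2, 1.2]
opening: 1.002
t 3.83 pos [ 0.478  -0.2214  0.1061] q [ 0.56  0.72 -0.35  1.95  0.44  0.54  1.48] F [0.6 0.2 1.2] open_mm 88.3
shift mm [  3.1  -4.5 101.1] shift in target frame [  2.5  -4.6 101.1] turn deg [-0.05  0.35  0.06]
```

```bash
python3 -m creep '[3,-4.5,25,0,0.3,0,0,0,25,0,0,0,0,0,15,0,0,0,0,0,0,0,0,0]'
python3 plan.py .4755 -.226 .005
```

```text
clock: 4.17
tool_pos: [0.4796, -0.221, 0.0434]
eef_rot: [-0.004, 1.0, 0.0, 0.004]
contact_force: [0.0, -0.1, -0.6]
opening: 1.001
t 4.17 pos [ 0.4796 -0.221   0.0434] q [ 0.51  0.82 -0.26  1.98  0.51  0.4   1.42] F [ 0.  -0.1 -0.6] open_mm 88.2
shift mm [ 4.4 -5.  38.4] shift in target frame [ 4.1 -5.  38.4] turn deg [0.   0.4  0.47]
```

```bash
python3 -m creep '[4,-5,0,0,0.4,0.4,0,0,15,0,0,0,0,0,0,0,0,0]'
python3 plan.py .4755 -.226 .005
```

```text
clock: 4.42
tool_pos: [0.478, -0.2245, 0.0321]
eef_rot: [-0.002, 1.0, -0.0, 0.002]
contact_force: [-0.3, 1.0, 0.2]
opening: 0.997
t 4.42 pos [ 0.478  -0.2245  0.0321] q [ 0.5   0.84 -0.25  1.98  0.52  0.38  1.42] F [-0.3  1.   0.2] open_mm 87.9
shift mm [ 2.6 -1.5 27.1] shift in target frame [ 2.5 -1.5 27.1] turn deg [-0.02  0.19  0.23]
```

```bash
python3 -m creep '[3,-2,12,0,0.2,0.2,1,0,10,0,0,0,1,0,4,0,0,0]'
python3 plan.py .4755 -.226 .005
```

```text
clock: 4.67
tool_pos: [0.4759, -0.2279, 0.009]
eef_rot: [0.0, 1.0, -0.001, 0.003]
contact_force: [-0.2, 0.8, -0.1]
opening: 0.999
t 4.67 pos [ 0.4759 -0.2279  0.009 ] q [ 0.48  0.88 -0.21  1.99  0.55  0.31  1.4 ] F [-0.2  0.8 -0.1] open_mm 88.0
shift mm [0.4 2.  3.9] shift in target frame [0.4 1.9 4. ] turn deg [-0.17  0.38 -0.03]
```

```bash
python3 -m creep '[0.5,2,3.5,0,0.4,0,0.5,1,1,0,0,0]'; python3 plan.py .4755 -.226 .005;  python3 -m creep '[0,0,0,0,0,0,0,0,0,0,0,0,0,0,0,0,0,0,0,0,0,0,0,0,0,0,0,0,0,0]' 55 15
python3 plan.py .4755 -.226 .005
```

```text
clock: 4.83
tool_pos: [0.4742, -0.2252, 0.0038]
eef_rot: [0.001, 1.0, -0.002, -0.001]
contact_force: [-0.3, 0.1, 0.4]
opening: 0.999
t 4.83 pos [ 0.4742 -0.2252  0.0038] q [ 0.47  0.89 -0.2   2.    0.55  0.31  1.39] F [-0.3  0.1  0.4] open_mm 88.0
shift mm [-1.3 -0.8 -1.2] shift in target frame [-1.3 -0.8 -1.2] turn deg [-0.18 -0.11 -0.07]
clock: 5.25
tool_pos: [0.4744, -0.2246, 0.0041]
eef_rot: [0.0, 1.0, -0.002, -0.001]
contact_force: [-0.2, -0.4, 0.1]
opening: 0.643
t 5.25 pos [ 0.4744 -0.2246  0.0041] q [ 0.47  0.89 -0.2   2.    0.55  0.31  1.39] F [-0.2 -0.4  0.1] open_mm 56.6
shift mm [-1.1 -1.4 -0.9] shift in target frame [-1.1 -1.4 -0.9] turn deg [-0.18 -0.11 -0.02]
```

```bash
python3 wl.py w2; python3 - <<'E'
from look import *
for c in ["side","top"]:
    p=snapshot(c);u,v=proj(p,[.4755,-.226,.02]).astype(int);im=p["color"][...,::-1][max(v-60,0):v+60,u-60:u+60];cv2.imwrite(f"pics/{c}2.png",cv2.resize(im,(480,480),interpolation=cv2.INTER_CUBIC))
print(get_state()["opening"]*88.1)
E
```

```text
54.84022016459042
```

View pics/w2.png

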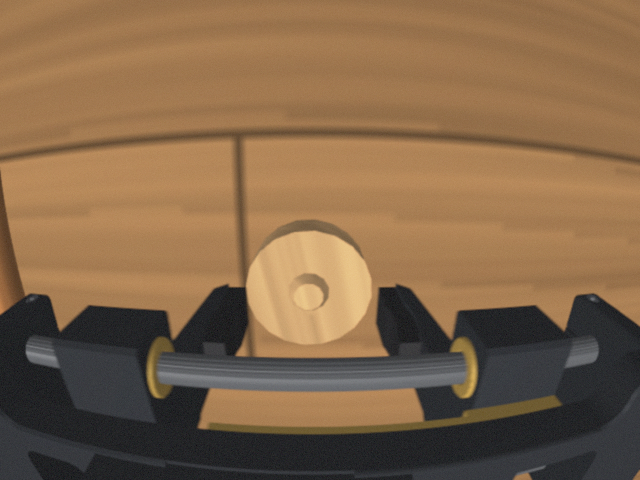

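View pics/side2.png

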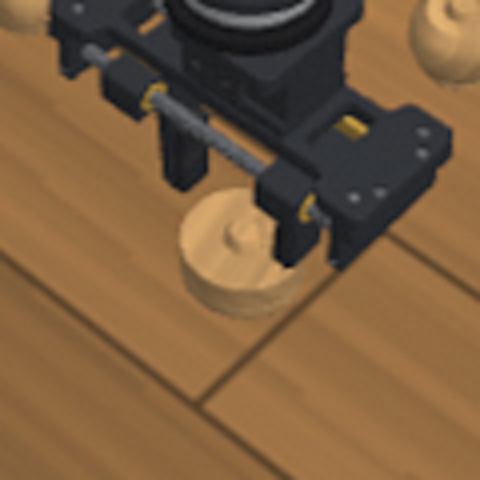

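View pics/top2.png

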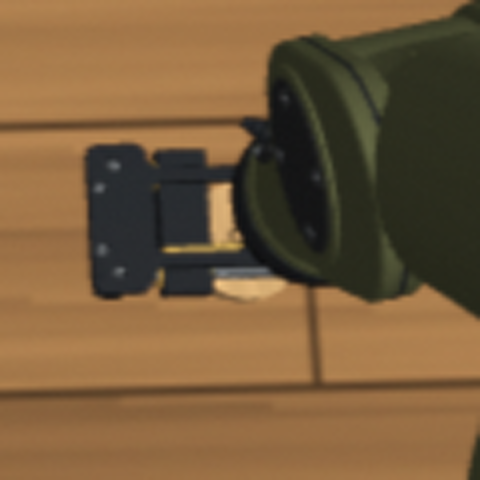

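```bash
python3 wl.py w3 .4755,-.226,.024,.031 .474,-.225,.004 .474,-.225,.023 .474,-.197,.004 .474,-.253,.004;  python3 - <<'E'
from look import *
for c in ["side","top"]:
    p=snapshot(c);im=p["color"][...,::-1].copy()
    t=np.linspace(0,6.28,60);cv2.polylines(im,[np.array([proj(p,[.4755+.031*np.cos(k),-.226+.031*np.sin(k),.024]) for k in t]).round().astype(int)],True,(0,0,255),1)
    s=get_state();
    for y in(-.028,0,.028): cv2.drawMarker(im,tuple(proj(p,np.array(s["tool_pos"])+[0,y,0]).astype(int).tolist()),(255,0,0),0,5)
    u,v=proj(p,[.4755,-.226,.02]).astype(int);im=im[max(v-60,0):v+60,u-60:u+60];cv2.imwrite(f"pics/{c}3.png",cv2.resize(im,(480,480),interpolation=cv2.INTER_NEAREST))
E
```

```text
(no output)
```

View pics/w3.png

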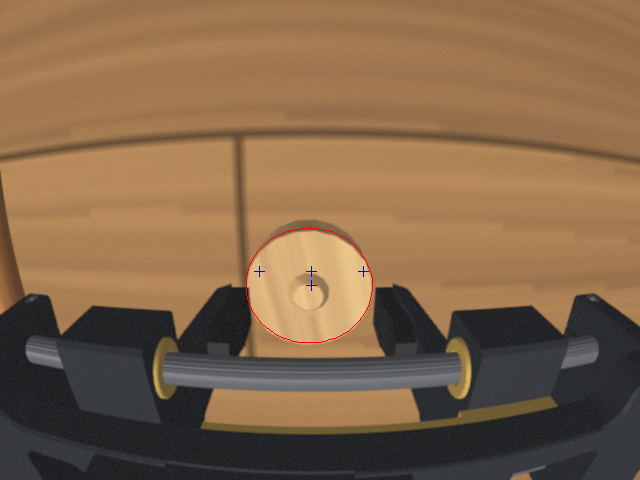

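View pics/side3.png

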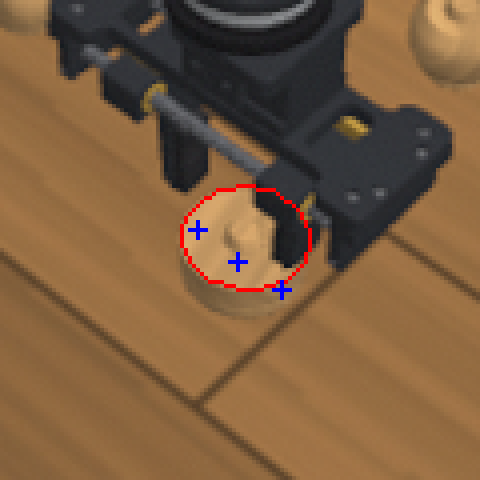

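```bash
python3 - <<'E'
from look import *
a=cv2.imread("pics/w3_raw.png")[200:400,140:480]
cv2.imwrite("pics/w3b.png",cv2.resize(cv2.convertScaleAbs(a,alpha=1.8,beta=20),(680,400),interpolation=cv2.INTER_CUBIC))
p=snapshot("side");s=get_state()
im=cv2.convertScaleAbs(p["color"][...,::-1],alpha=1.6,beta=20)[270:350,310:420].copy();im=cv2.resize(im,(770,560),interpolation=cv2.INTER_CUBIC)
for y in(-.0275,.0275):
  for z in (0,.02,.04,.06):
    u=proj(p,np.array(s["tool_pos"])+[0,y,z]);q=((u-[310,270])*7).astype(int);cv2.drawMarker(im,tuple(q.tolist()),(255,0,0),0,9);cv2.putText(im,str(int(z*1000)),tuple(q.tolist()),0,.4,(0,255,0))
cv2.imwrite("pics/s4.png",im)
E
```

```text
(no output)
```

View pics/w3b.png

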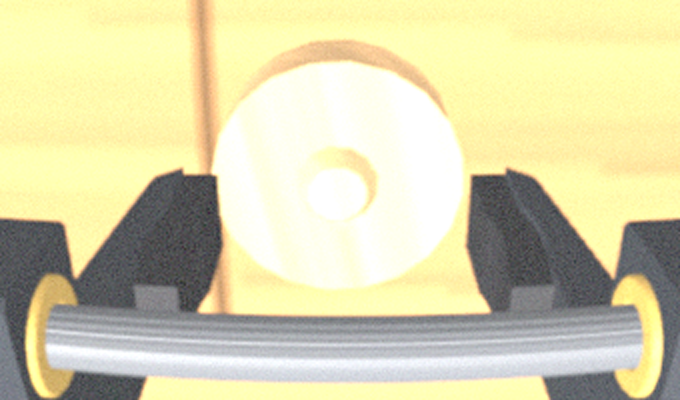

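View pics/s4.png

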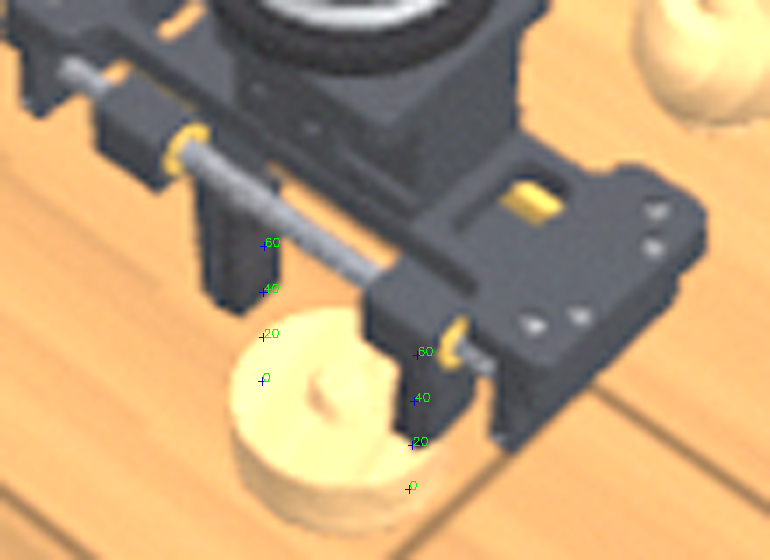

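The fingertips hang about 28 mm above the reported TCP, so the jaws closed in the air above the disc. They didn't disturb it. I'll reopen and descend carefully.

```bash
python3 -m creep '[0,0,0,0,0,0,0,0,0,0,0,0,0,0,0,0,0,0,0,0,0,0,0,0]' 88; python3 -m creep '[-1,-1,8,0,0,0,0,0,4,0,0,0]'
python3 plan.py .4755 -.226 -.02; python3 wl.py w5;  python3 - <<'E'
from look import *
p=snapshot("side");s=get_state()
im=cv2.convertScaleAbs(p["color"][...,::-1],alpha=1.6,beta=20)[270:350,310:420].copy();im=cv2.resize(im,(770,560),interpolation=cv2.INTER_CUBIC)
cv2.imwrite("pics/s5.png",im)
E
```

```text
clock: 5.93
tool_pos: [0.4743, -0.2247, 0.0039]
eef_rot: [0.0, 1.0, -0.002, -0.001]
contact_force: [0.4, 0.1, 0.5]
opening: 0.9
clock: 6.1
tool_pos: [0.476, -0.2261, -0.0081]
eef_rot: [0.0, 1.0, -0.002, -0.0]
contact_force: [0.1, 0.1, -0.3]
opening: 1.0
t 6.1 pos [ 0.476  -0.2261 -0.0081] q [ 0.46  0.91 -0.18  1.99  0.56  0.28  1.38] F [ 0.1  0.1 -0.3] open_mm 88.1
shift mm [ 0.5  0.1 11.9] shift in target frame [ 0.5  0.1 11.9] turn deg [-0.2  -0.03 -0.05]
```

View pics/s5.png

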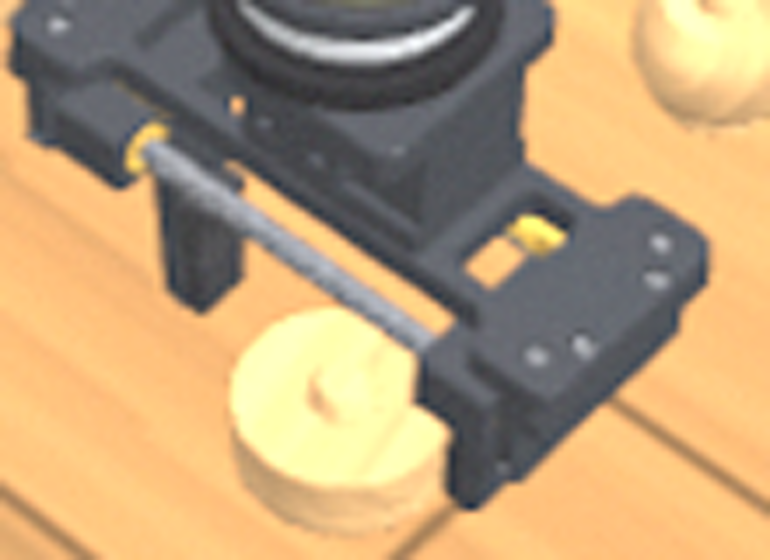

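No contact with the TCP reading -8 mm, so the z offset is real. I'll keep descending in small steps and watch the force.

```bash
python3 -m creep '[0.5,0,6,0,0,0,0,0,4,0,0,0]';python3 plan.py .4755 -.226 -.02; python3 -m creep '[0,0,3,0,0,0,0,0,2,0,0,0]'
python3 plan.py .4755 -.226 -.024; python3 -m creep '[0,0,2,0,0,0]';python3 plan.py .4755 -.226 -.024;
```

```text
clock: 6.37
tool_pos: [0.4752, -0.2258, -0.0188]
eef_rot: [0.0, 1.0, -0.002, -0.001]
contact_force: [0.2, 0.9, -0.0]
opening: 0.996
t 6.37 pos [ 0.4752 -0.2258 -0.0188] q [ 0.45  0.93 -0.17  2.    0.56  0.26  1.38] F [ 0.2  0.9 -0. ] open_mm 87.8
shift mm [-0.3 -0.2  1.2] shift in target frame [-0.3 -0.2  1.2] turn deg [-0.19 -0.07 -0.03]
clock: 6.53
tool_pos: [0.4747, -0.2256, -0.025]
eef_rot: [0.0, 1.0, -0.001, -0.001]
contact_force: [-0.5, 0.6, 0.9]
opening: 0.997
t 6.53 pos [ 0.4747 -0.2256 -0.025 ] q [ 0.45  0.94 -0.16  2.    0.57  0.25  1.37] F [-0.5  0.6  0.9] open_mm 87.8
shift mm [-0.8 -0.4 -1. ] shift in target frame [-0.8 -0.4 -1. ] turn deg [-0.17 -0.13 -0.01]
clock: 6.62
tool_pos: [0.4747, -0.2256, -0.0274]
eef_rot: [0.0, 1.0, -0.001, -0.001]
contact_force: [1.1, 0.3, 0.2]
opening: 0.998
t 6.62 pos [ 0.4747 -0.2256 -0.0274] q [ 0.45  0.95 -0.15  2.    0.57  0.24  1.37] F [1.1 0.3 0.2] open_mm 87.9
shift mm [-0.8 -0.4 -3.4] shift in target frame [-0.8 -0.4 -3.4] turn deg [-0.17 -0.14 -0.01]
```

```bash
for i in 1 2 3; do python3 -m creep '[0,0,1.2,0,0,0]' | sed -n '2p;4p'; done;  python3 - <<'E'
from look import *
p=snapshot("side");s=get_state()
im=cv2.convertScaleAbs(p["color"][...,::-1],alpha=1.6,beta=20)[270:350,310:420].copy();im=cv2.resize(im,(770,560),interpolation=cv2.INTER_CUBIC)
cv2.imwrite("pics/s6.png",im)
E
```

```text
tool_pos: [0.4745, -0.2255, -0.029]
contact_force: [0.3, -0.4, 0.7]
tool_pos: [0.4745, -0.2255, -0.0304]
contact_force: [0.4, -0.4, 0.1]
tool_pos: [0.4745, -0.2255, -0.0317]
contact_force: [0.1, -0.6, -0.4]
```

View pics/s6.png

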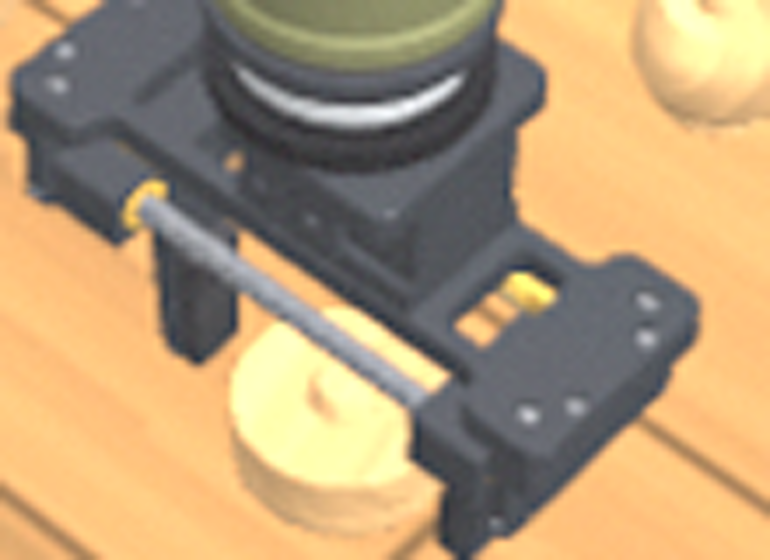

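```bash
python3 - <<'E'
from look import *
p=snapshot("side");s=get_state();P=np.array(s["tool_pos"]);print(P)
im=cv2.imread("pics/s6.png")
for sg in(1,-1):
  for z,c in ((0,(0,0,255)),(.01,(0,255,0))):
    q=np.array([proj(p,[P[0]+a,P[1]+sg*b,z]) for a,b in((-.009,.044),(.009,.044),(.009,.0615),(-.009,.0615))])
    cv2.polylines(im,[((q-[310,270])*7).round().astype(int)],True,c,1)
cv2.imwrite("pics/s6b.png",im)
E
```

```text
[ 0.4744602  -0.22541341 -0.03168588]
```

View pics/s6b.png

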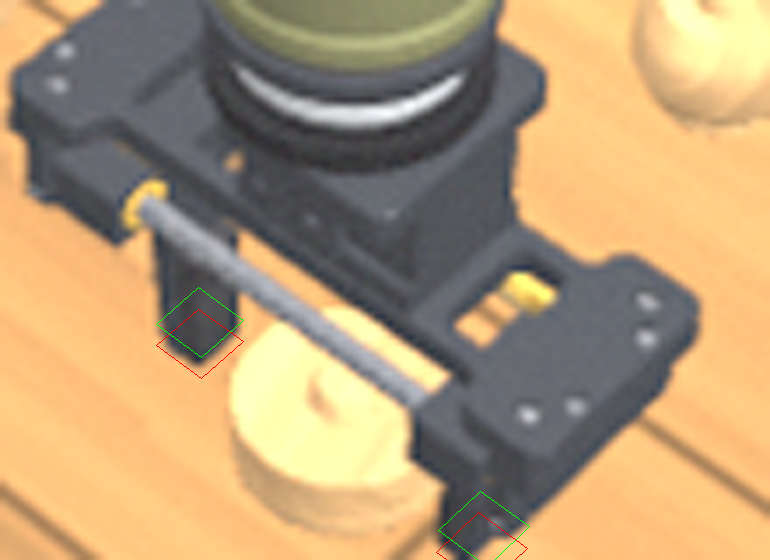

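```bash
for i in 1 2 3 4; do python3 -m creep '[0,0,1.2,0,0,0]' | sed -n '2p;4p'; done
```

```text
tool_pos: [0.4746, -0.2255, -0.0327]
contact_force: [0.4, -0.6, -1.1]
tool_pos: [0.4747, -0.2256, -0.0339]
contact_force: [-0.1, -0.7, 0.9]
tool_pos: [0.4748, -0.2256, -0.0351]
contact_force: [-0.4, -0.6, -0.3]
tool_pos: [0.4749, -0.2257, -0.0363]
contact_force: [0.0, -0.2, 0.1]
```

```bash
python3 -m creep '[0,0,0,0,0,0,0,0,0,0,0,0,0,0,0,0,0,0,0,0,0,0,0,0,0,0,0,0,0,0]' 50 15;python3 -m creep '[0,0,0,0,0,0,0,0,0,0,0,0]'; python3 plan.py .4755 -.226 -.0363
```

```text
clock: 7.72
tool_pos: [0.4747, -0.2257, -0.0366]
eef_rot: [0.0, 1.0, -0.002, -0.001]
contact_force: [0.7, 0.8, -0.4]
opening: 0.703
clock: 7.88
tool_pos: [0.4747, -0.2257, -0.0366]
eef_rot: [0.0, 1.0, -0.002, -0.001]
contact_force: [0.3, 0.3, -0.7]
opening: 0.701
t 7.88 pos [ 0.4747 -0.2257 -0.0366] q [ 0.44  0.96 -0.14  2.    0.57  0.22  1.37] F [ 0.3  0.3 -0.7] open_mm 61.8
shift mm [-0.8 -0.3 -0.3] shift in target frame [-0.8 -0.3 -0.3] turn deg [-0.17 -0.13 -0.01]
```

```bash
python3 -m creep '[0,0,-15,0,0,0,0,0,-30,0,0,0,0,0,-30,0,0,0,0,0,-30,0,0,0]'; python3 plan.py .6165 .1985 .06
```

```text
clock: 8.22
tool_pos: [0.4705, -0.2232, 0.0659]
eef_rot: [-0.001, 1.0, 0.001, -0.008]
contact_force: [0.5, -0.4, -1.4]
opening: 0.701
t 8.22 pos [ 0.4705 -0.2232  0.0659] q [ 0.53  0.78 -0.3   1.97  0.49  0.47  1.44] F [ 0.5 -0.4 -1.4] open_mm 61.7
shift mm [-146.9  421.4    4. ] shift in target frame [-146.   421.7    5.9] turn deg [ 0.06 -0.9   0.11]
```

```bash
python3 -m creep '[-13,38,0,0,-0.9,0,-13,38,0,0,0,0,-13,38,0,0,0,0,-13,38,0,0,0,0,-13,38,0,0,0,0]';python3 plan.py .6165 .1985 .06;  python3 -m creep '[-13,38,0,0,0,0,-13,38,0,0,0,0,-13,38,0,0,0,0,-13,38,0,0,0,0,-8,25,0,0,0,0]';python3 plan.py .6165 .1985 .06; 
```

```text
clock: 8.63
tool_pos: [0.5382, -0.0481, 0.0716]
eef_rot: [0.016, 1.0, -0.006, 0.004]
contact_force: [0.7, -0.4, -0.4]
opening: 0.7
t 8.63 pos [ 0.5382 -0.0481  0.0716] q [ 0.14  0.78 -0.24  1.94  0.41  0.47  1.14] F [ 0.7 -0.4 -0.4] open_mm 61.7
shift mm [-70.2 249.1   9.2] shift in target frame [-78.3 246.6  11.6] turn deg [-0.69  0.46 -1.83]
clock: 9.05
tool_pos: [0.6051, 0.1394, 0.0703]
eef_rot: [0.014, 1.0, -0.005, 0.004]
contact_force: [-0.0, 0.3, -0.6]
opening: 0.697
t 9.05 pos [0.6051 0.1394 0.0703] q [-0.18  0.85 -0.24  1.69  0.32  0.64  0.95] F [-0.   0.3 -0.6] open_mm 61.4
shift mm [-9.7 59.5  9.8] shift in target frame [-11.4  59.1  10.3] turn deg [-0.58  0.47 -1.64]
```

```bash
python3 -m creep '[-3,20,0,-0.5,0.4,-1.6]'; python3 -m creep '[-3,0,0,0,0,0]'; python3 -m creep '[0,0,0,0,0,0]';python3 plan.py .6165 .1985 .06; python3 wl.py w7 .6175,.1985,.030,.007  .6175,.1985,.024
```

```text
clock: 9.13
tool_pos: [0.6089, 0.1638, 0.0701]
eef_rot: [-0.002, 1.0, 0.0, 0.001]
contact_force: [1.4, -0.1, -1.7]
opening: 0.704
clock: 9.22
tool_pos: [0.6117, 0.1713, 0.0702]
eef_rot: [-0.005, 1.0, 0.003, 0.001]
contact_force: [0.2, 0.8, -1.6]
opening: 0.701
clock: 9.3
tool_pos: [0.6119, 0.1718, 0.0699]
eef_rot: [-0.006, 1.0, 0.003, 0.001]
contact_force: [0.5, -0.9, 0.0]
opening: 0.701
t 9.3 pos [0.6119 0.1718 0.0699] q [-0.2   0.87 -0.26  1.64  0.32  0.67  0.96] F [ 0.5 -0.9  0. ] open_mm 61.8
shift mm [-4.8 26.6 10.1] shift in target frame [-4.6 26.7  9.9] turn deg [0.35 0.14 0.69]
```

View pics/w7.png

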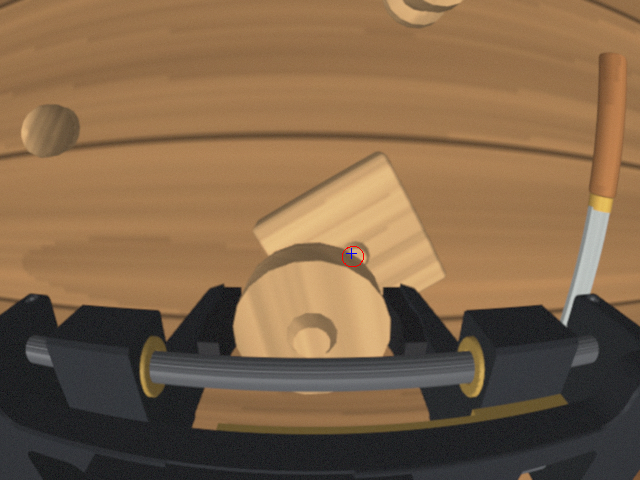

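```bash
python3 zoom.py w7 340 300 60; python3 zoom.py w7 352 255 24
```

```text
(no output)
```

View pics/w7_z352.png

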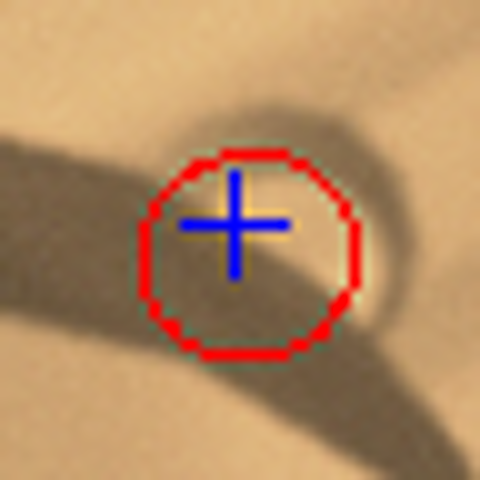

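View pics/w7_z340.png

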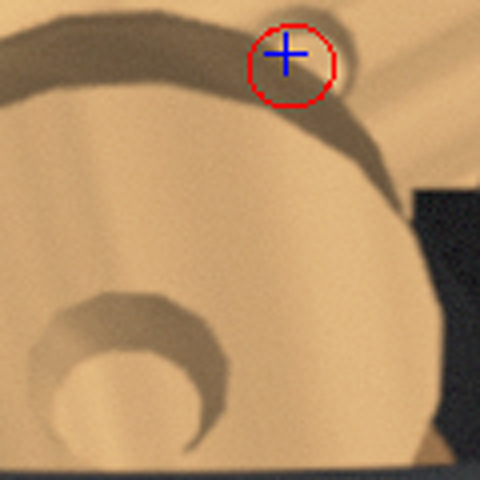

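```bash
python3 - <<'E'
from look import *
p=dict(np.load("pics/w7.npz")); s=get_state();P=np.array(s["tool_pos"])
for z in (.1265,.1365,.1425): print(z,(atz(*fray(p,(311.7,346)),z)-P).round(4), proj and np.linalg.norm(fproj(p,[P[0],P[1]+.007,z])-fproj(p,[P[0],P[1]-.007,z])))
print(atz(*fray(p,(355,257.5)),.03))
print(-p["extrinsics"][:3,:3].T@p["extrinsics"][:3,3]-P)
E
```

```text
0.1265 [ 0.0105 -0.0004  0.0566] 35.36389482519319
0.1365 [ 0.0038 -0.0006  0.0666] 37.63146757040152
0.1425 [-0.0002 -0.0007  0.0726] 39.11818301908997
[0.61827793 0.2001937  0.03      ]
[-0.0750779  -0.00227043  0.18447504]
```

```bash
python3 -m creep '[-4,22,10,0.3,0.1,0.7,-1,6,15,0,0,0]'; python3 plan.py .6165 .2004 .0; 
```

```text
clock: 9.52
tool_pos: [0.618, 0.1951, 0.0469]
eef_rot: [0.004, 1.0, -0.001, 0.002]
contact_force: [0.6, 1.4, -1.3]
opening: 0.702
t 9.52 pos [0.618  0.1951 0.0469] q [-0.25  0.92 -0.24  1.6   0.32  0.66  0.91] F [ 0.6  1.4 -1.3] open_mm 61.8
shift mm [ 1.7  5.3 46.8] shift in target frame [ 1.5  5.3 46.9] turn deg [-0.07  0.21 -0.44]
```

```bash
python3 -m creep '[1.5,5,15,0,0.2,-0.4,0,2,10,0,0,0]'; python3 plan.py .6165 .2004 .0; python3 -m creep '[0,0,2,0,0,0]';python3 plan.py .6165 .2004 .0; 
```

```text
clock: 9.68
tool_pos: [0.6158, 0.1988, 0.0193]
eef_rot: [0.001, 1.0, -0.002, -0.001]
contact_force: [-0.4, 0.7, -0.0]
opening: 0.698
t 9.68 pos [0.6158 0.1988 0.0193] q [-0.27  0.96 -0.22  1.61  0.33  0.62  0.9 ] F [-0.4  0.7 -0. ] open_mm 61.5
shift mm [-0.7  1.7 19.2] shift in target frame [-0.7  1.6 19.3] turn deg [-0.26 -0.09 -0.15]
clock: 9.77
tool_pos: [0.614, 0.1969, 0.0146]
eef_rot: [0.002, 1.0, -0.003, -0.003]
contact_force: [-0.3, -0.2, -0.7]
opening: 0.702
t 9.77 pos [0.614  0.1969 0.0146] q [-0.27  0.96 -0.22  1.61  0.33  0.61  0.9 ] F [-0.3 -0.2 -0.7] open_mm 61.8
shift mm [-2.6  3.7 14.6] shift in target frame [-2.5  3.5 14.6] turn deg [-0.4  -0.31 -0.18]
```

```bash
python3 -m creep '[-2.5,3.5,5,-0.3,-0.3,-0.2,-1,1.5,5,0,0,0]'; python3 plan.py .6165 .2004 -.01; 
```

```text
clock: 9.93
tool_pos: [0.617, 0.1987, 0.0031]
eef_rot: [0.001, 1.0, -0.002, -0.001]
contact_force: [0.1, 0.8, -1.2]
opening: 0.695
t 9.93 pos [0.617  0.1987 0.0031] q [-0.27  0.98 -0.22  1.61  0.33  0.59  0.9 ] F [ 0.1  0.8 -1.2] open_mm 61.3
shift mm [ 0.4  1.8 13.1] shift in target frame [ 0.5  1.7 13.1] turn deg [-0.24 -0.1  -0.09]
```

```bash
python3 -m creep '[0.5,1.8,4,-0.2,-0.1,0,0,0.5,4,0,0,0]';python3 plan.py .6165 .2004 -.01; python3 -m creep '[0,0,2,0,0,0]';python3 plan.py .6165 .2004 -.0126; 
```

```text
clock: 10.1
tool_pos: [0.6169, 0.1998, -0.0058]
eef_rot: [0.002, 1.0, -0.0, 0.0]
contact_force: [-0.3, 0.4, -0.9]
opening: 0.703
t 10.1 pos [ 0.6169  0.1998 -0.0058] q [-0.27  1.   -0.21  1.61  0.34  0.57  0.89] F [-0.3  0.4 -0.9] open_mm 61.9
shift mm [0.4 0.6 4.2] shift in target frame [0.4 0.6 4.2] turn deg [-0.05  0.02 -0.18]
clock: 10.18
tool_pos: [0.6168, 0.1995, -0.0082]
eef_rot: [0.002, 1.0, -0.001, 0.0]
contact_force: [-0.0, -0.6, -0.3]
opening: 0.7
t 10.18 pos [ 0.6168  0.1995 -0.0082] q [-0.27  1.   -0.21  1.61  0.34  0.57  0.89] F [-0.  -0.6 -0.3] open_mm 61.6
shift mm [0.3 0.9 4.4] shift in target frame [0.3 0.9 4.4] turn deg [-0.06  0.01 -0.2 ]
```

```bash
for i in 1 2 3 4; do python3 -m creep '[0.2,0.5,1.2,0,0,0]' | sed -n '2p;4p'; done
```

```text
tool_pos: [0.6167, 0.1996, -0.0096]
contact_force: [-0.1, -0.4, 0.3]
tool_pos: [0.6167, 0.2001, -0.0108]
contact_force: [0.1, 0.1, -0.8]
tool_pos: [0.6166, 0.2006, -0.0119]
contact_force: [0.5, 0.4, -0.6]
tool_pos: [0.6167, 0.201, -0.0126]
contact_force: [-2.5, -2.0, 12.5]
```

Contact came at exactly the expected seating height. Now I'll release.

```bash
python3 -m creep '[0,0,0,0,0,0,0,0,0,0,0,0,0,0,0,0,0,0,0,0,0,0,0,0,0,0,0,0,0,0]' 88; python3 -m creep '[0,0,-10,0,0,0,0,0,-30,0,0,0,0,0,-35,0,0,0,0,0,-35,0,0,0,0,0,-10,0,0,0]'; python3 plan.py .4395 .237 .09; python3 - <<'E'
from look import *
ims=[]
for c in ["side","top"]:
    p=snapshot(c);im=p["color"][...,::-1]; u,v=proj(p,[.618,.2,.03]).astype(int)
    ims.append(cv2.resize(im[v-50:v+50,u-50:u+50],(400,400),interpolation=cv2.INTER_CUBIC))
cv2.imwrite("pics/p8.png",np.hstack(ims))
E
```

```text
clock: 10.93
tool_pos: [0.6176, 0.2019, -0.0117]
eef_rot: [0.002, 1.0, -0.0, 0.002]
contact_force: [0.3, -0.6, 0.4]
opening: 0.998
clock: 11.35
tool_pos: [0.614, 0.2011, 0.1107]
eef_rot: [0.001, 1.0, -0.002, -0.003]
contact_force: [0.6, 0.5, -0.2]
opening: 1.0
t 11.35 pos [0.614  0.2011 0.1107] q [-0.25  0.83 -0.27  1.57  0.28  0.79  0.94] F [ 0.6  0.5 -0.2] open_mm 88.1
shift mm [174.5  35.5  21.5] shift in target frame [174.5  35.9  20.7] turn deg [-0.2  -0.29 -0.15]
```

View pics/p8.png

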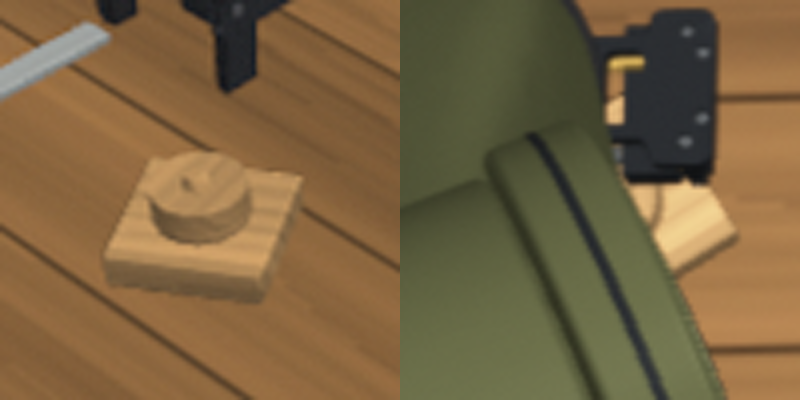

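```bash
python3 wl.py w9 .4395,.237,.056,.022 .4395,.237,.062,.007 .618,.2,.054,.007 .618,.2,.048,.031
```

```text
(no output)
```

View pics/w9.png

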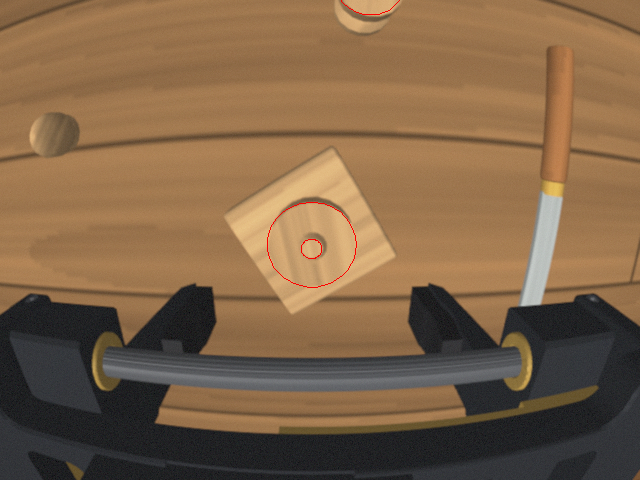

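```bash
python3 -m creep '[36,7,0,0,-0.3,0,36,7,0,0,0,0,36,7,0,0,0,0,36,7,0,0,0,0,20,4,0,0,0,0]';  python3 plan.py .4395 .237 .09; python3 -m creep '[8,3,0,0,0,0]'; python3 plan.py .4395 .237 .09; python3 wl.py w10 .4395,.237,.056,.022 .4395,.237,.062,.007
```

```text
clock: 11.92
tool_pos: [0.443, 0.2267, 0.0981]
eef_rot: [0.007, 1.0, -0.006, -0.006]
contact_force: [-0.3, 0.1, 0.5]
opening: 0.998
t 11.92 pos [0.443  0.2267 0.0981] q [-0.44  0.7  -0.2   2.02  0.3   0.46  0.68] F [-0.3  0.1  0.5] open_mm 88.0
shift mm [ 3.5 10.4  8. ] shift in target frame [ 3.5 10.3  8.1] turn deg [-0.72 -0.64 -0.78]
clock: 12.0
tool_pos: [0.4296, 0.229, 0.0966]
eef_rot: [0.005, 1.0, -0.008, -0.009]
contact_force: [-0.2, 0.2, 0.9]
opening: 0.998
t 12.0 pos [0.4296 0.229  0.0966] q [-0.46  0.7  -0.2   2.05  0.3   0.45  0.67] F [-0.2  0.2  0.9] open_mm 87.9
shift mm [-9.9  8.2  6.3] shift in target frame [-9.9  8.   6.6] turn deg [-0.9  -1.01 -0.6 ]
```

View pics/w10.png

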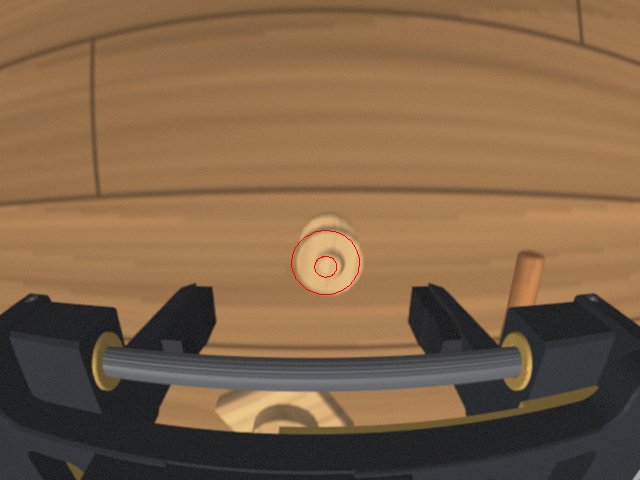

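```bash
python3 -m creep '[-10,10,10,-0.9,-1,-0.6,-2,3,20,0,0,0]';  python3 plan.py .440 .2387 -.009; python3 -m creep '[0,0,15,0,0,0]'; python3 plan.py .440 .2387 -.009
```

```text
clock: 12.22
tool_pos: [0.4391, 0.2423, 0.0656]
eef_rot: [-0.002, 1.0, -0.0, -0.001]
contact_force: [1.3, 0.1, -0.1]
opening: 1.0
t 12.22 pos [0.4391 0.2423 0.0656] q [-0.49  0.76 -0.17  2.04  0.33  0.36  0.65] F [ 1.3  0.1 -0.1] open_mm 88.1
shift mm [-1.  -3.6 74.6] shift in target frame [-0.9 -3.6 74.6] turn deg [-0.01 -0.11  0.25]
clock: 12.3
tool_pos: [0.4391, 0.2424, 0.0487]
eef_rot: [-0.002, 1.0, -0.0, -0.001]
contact_force: [0.2, 0.0, -0.9]
opening: 1.0
t 12.3 pos [0.4391 0.2424 0.0487] q [-0.5   0.79 -0.15  2.05  0.34  0.33  0.64] F [ 0.2  0.  -0.9] open_mm 88.1
shift mm [-1.  -3.6 57.7] shift in target frame [-0.9 -3.7 57.7] turn deg [-0.03 -0.16  0.28]
```

```bash
python3 -m creep '[-1,-3.5,20,0,-0.2,0.3,0,-1,20,0,0,0]';  python3 plan.py .440 .2387 -.009; python3 -m creep '[0,0,8,0,0,0]'; python3 plan.py .440 .2387 -.009
```

```text
clock: 12.47
tool_pos: [0.4409, 0.2374, 0.0054]
eef_rot: [0.0, 1.0, -0.0, 0.0]
contact_force: [-0.0, 0.4, -0.7]
opening: 1.0
t 12.47 pos [0.4409 0.2374 0.0054] q [-0.53  0.87 -0.1   2.07  0.37  0.22  0.62] F [-0.   0.4 -0.7] open_mm 88.1
shift mm [ 0.9  1.3 14.4] shift in target frame [ 0.9  1.3 14.4] turn deg [-0.05  0.03 -0.04]
clock: 12.55
tool_pos: [0.4399, 0.2359, -0.0057]
eef_rot: [0.001, 1.0, -0.002, -0.001]
contact_force: [-0.7, -0.3, -0.0]
opening: 1.0
t 12.55 pos [ 0.4399  0.2359 -0.0057] q [-0.53  0.89 -0.09  2.07  0.37  0.19  0.62] F [-0.7 -0.3 -0. ] open_mm 88.1
shift mm [-0.1  2.8  3.3] shift in target frame [-0.1  2.8  3.3] turn deg [-0.22 -0.17 -0.06]
```

```bash
python3 -m creep '[0,2.8,2.5,-0.2,-0.2,0,0,0.3,0.8,0,0,0]';  python3 plan.py .440 .2387 -.009; python3 wl.py w11 .44,.2387,.056,.022
```

```text
clock: 12.72
tool_pos: [0.4388, 0.2373, -0.0124]
eef_rot: [0.001, 1.0, -0.002, -0.002]
contact_force: [0.8, 0.2, -0.7]
opening: 0.998
t 12.72 pos [ 0.4388  0.2373 -0.0124] q [-0.54  0.91 -0.08  2.07  0.37  0.18  0.62] F [ 0.8  0.2 -0.7] open_mm 87.9
shift mm [-1.2  1.4 -3.4] shift in target frame [-1.2  1.4 -3.4] turn deg [-0.23 -0.22 -0.11]
```

View pics/w11.png

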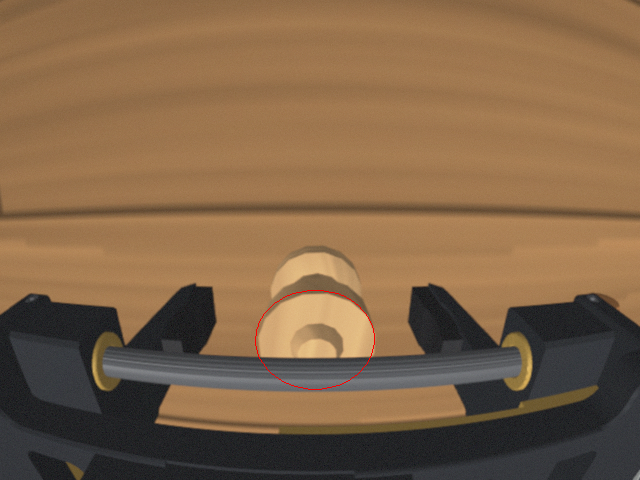

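```bash
python3 -m creep '[-1.2,1.4,-3,-0.2,-0.2,0]';  python3 plan.py .440 .2387 -.009; python3 -m creep '[0,0,0,0,0,0,0,0,0,0,0,0,0,0,0,0,0,0,0,0,0,0,0,0,0,0,0,0,0,0]' 35 12;python3 -m creep '[0,0,0,0,0,0,0,0,0,0,0,0]'; python3 plan.py .440 .2387 -.009
```

```text
clock: 12.85
tool_pos: [0.4401, 0.2384, -0.0092]
eef_rot: [0.001, 1.0, -0.001, -0.0]
contact_force: [-0.2, -0.0, -0.5]
opening: 0.997
t 12.85 pos [ 0.4401  0.2384 -0.0092] q [-0.54  0.9  -0.08  2.07  0.37  0.18  0.62] F [-0.2 -0.  -0.5] open_mm 87.9
shift mm [ 0.1  0.3 -0.2] shift in target frame [ 0.1  0.3 -0.2] turn deg [-0.06 -0.03 -0.12]
clock: 13.27
tool_pos: [0.4427, 0.24, -0.0053]
eef_rot: [0.001, 1.0, 0.002, 0.003]
contact_force: [-0.2, 0.5, -0.4]
opening: 0.639
clock: 13.43
tool_pos: [0.4429, 0.2401, -0.0049]
eef_rot: [0.001, 1.0, 0.002, 0.003]
contact_force: [0.4, 0.5, -0.3]
opening: 0.493
t 13.43 pos [ 0.4429  0.2401 -0.0049] q [-0.54  0.89 -0.08  2.07  0.37  0.18  0.62] F [ 0.4  0.5 -0.3] open_mm 43.4
shift mm [ 3.  -1.4  4.1] shift in target frame [ 2.9 -1.4  4.1] turn deg [ 0.22  0.35 -0.16]
```

```bash
python3 -m creep '[0,0,0,0,0,0,0,0,-20,0,0,0,0,0,-30,0,0,0,0,0,-35,0,0,0]'; python3 plan.py .621 .2 .08
```

```text
clock: 13.77
tool_pos: [0.4381, 0.2375, 0.0764]
eef_rot: [0.001, 1.0, -0.002, -0.003]
contact_force: [0.5, 0.4, -0.4]
opening: 0.495
t 13.77 pos [0.4381 0.2375 0.0764] q [-0.48  0.74 -0.18  2.04  0.33  0.4   0.65] F [ 0.5  0.4 -0.4] open_mm 43.6
shift mm [-182.9  -37.3   -4.4] shift in target frame [-182.9  -37.5   -3.6] turn deg [-0.25 -0.31 -0.07]
```

```bash
python3 -m creep '[-5,0,-10,-0.2,-0.3,0,-35,-8,-8,0,0,0,-35,-8,0,0,0,0,-35,-8,0,0,0,0,-25,-5,0,0,0,0]';python3 plan.py .621 .2 .09
```

```text
clock: 14.18
tool_pos: [0.5721, 0.2118, 0.1029]
eef_rot: [-0.006, 1.0, 0.002, 0.0]
contact_force: [0.2, 0.4, -0.9]
opening: 0.49
t 14.18 pos [0.5721 0.2118 0.1029] q [-0.27  0.8  -0.28  1.7   0.31  0.69  0.87] F [ 0.2  0.4 -0.9] open_mm 43.1
shift mm [-48.8 -12.4  12.9] shift in target frame [-48.9 -11.8  12.9] turn deg [0.17 0.03 0.64]
```

```bash
python3 -m creep '[-25,-6,0,0.2,0,0.6,-8,-3,0,0,0,0]';python3 plan.py .621 .2 .09; python3 wl.py w12 .618,.2,.054,.007 .618,.2,.048,.031
```

```text
clock: 14.35
tool_pos: [0.6106, 0.2001, 0.1029]
eef_rot: [0.002, 1.0, -0.0, 0.002]
contact_force: [0.0, 0.4, -0.5]
opening: 0.492
t 14.35 pos [0.6106 0.2001 0.1029] q [-0.24  0.84 -0.28  1.59  0.31  0.75  0.91] F [ 0.   0.4 -0.5] open_mm 43.3
shift mm [-10.4  -0.1  12.9] shift in target frame [-10.4  -0.1  12.9] turn deg [-0.04  0.22 -0.24]
```

View pics/w12.png

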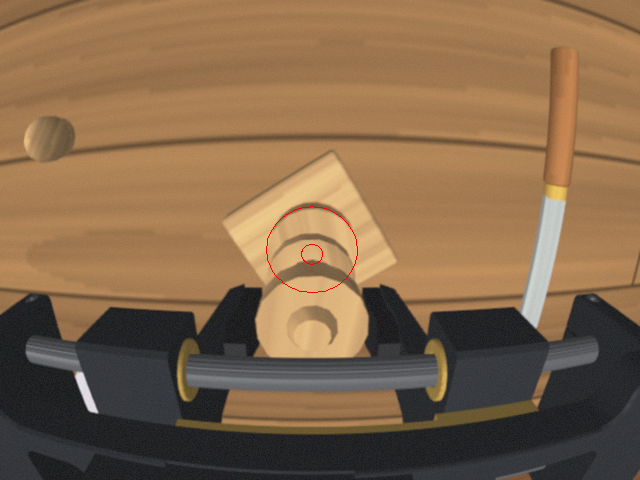

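```bash
python3 zoom.py w12_raw 313 315 60; python3 - <<'E'
from look import *
p=dict(np.load("pics/w12.npz")); P=np.array([.6106,.2001,.1029])
for uv in ((313,336),(313,340)):
  for z in (.167,.170): print(uv,z,(atz(*fray(p,uv),z)-P).round(4))
for d in(-.003,0): 
  print("tip",fproj(p,[P[0]+d,.2,.170]).round(1),"flange top",fproj(p,[P[0]+d-.022,.2,.164]).round(1),"bottom edge",fproj(p,[P[0]+d-.022,.2,.1198]).round(1))
E
```

```text
(313, 336) 0.167 [0.0001 0.0006 0.0641]
(313, 336) 0.17 [-0.0018  0.0006  0.0671]
(313, 340) 0.167 [0.002  0.0006 0.0641]
(313, 340) 0.17 [0.     0.0006 0.0671]
tip [311.  333.2] flange top [310.8 272. ] bottom edge [311.1 236.1]
tip [311. 340.] flange top [310.8 279.7] bottom edge [311.2 242.2]
```

View pics/w12_raw_z313.png

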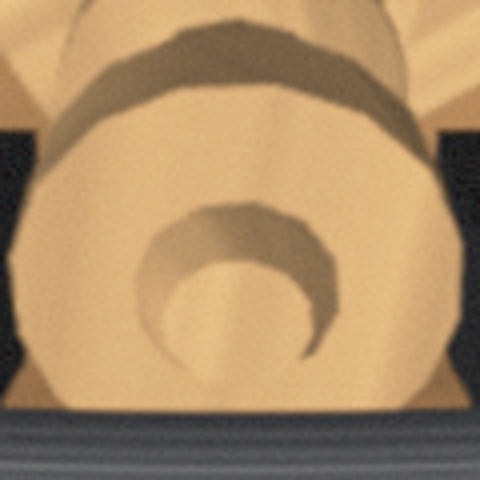

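```bash
python3 -m creep '[-8,-0.5,8,0,0.2,-0.2,-1,0,10,0,0,0]';python3 plan.py .6193 .1994 .0531
```

```text
clock: 14.57
tool_pos: [0.6188, 0.199, 0.0851]
eef_rot: [0.001, 1.0, -0.0, 0.0]
contact_force: [0.9, -0.6, -0.5]
opening: 0.497
t 14.57 pos [0.6188 0.199  0.0851] q [-0.24  0.87 -0.27  1.58  0.31  0.74  0.92] F [ 0.9 -0.6 -0.5] open_mm 43.8
shift mm [-0.4  0.4 32. ] shift in target frame [-0.5  0.4 32. ] turn deg [-0.03  0.   -0.09]
```

```bash
python3 -m creep '[-0.5,0.5,12,0,0,0,0,0,8,0,0,0]';python3 plan.py .6193 .1994 .0531;python3 -m creep '[0,0,3,0,0,0]';python3 plan.py .6193 .1994 .0531
```

```text
clock: 14.73
tool_pos: [0.6157, 0.2004, 0.0626]
eef_rot: [-0.0, 1.0, -0.0, -0.002]
contact_force: [-1.0, 0.4, -0.9]
opening: 0.494
t 14.73 pos [0.6157 0.2004 0.0626] q [-0.24  0.9  -0.27  1.59  0.32  0.7   0.91] F [-1.   0.4 -0.9] open_mm 43.5
shift mm [-3.6 -1.   9.5] shift in target frame [-3.6 -1.   9.5] turn deg [-0.04 -0.23  0.03]
clock: 14.82
tool_pos: [0.613, 0.2006, 0.0576]
eef_rot: [-0.001, 1.0, -0.001, -0.004]
contact_force: [-1.4, 0.5, -0.4]
opening: 0.494
t 14.82 pos [0.613  0.2006 0.0576] q [-0.25  0.91 -0.26  1.6   0.32  0.69  0.91] F [-1.4  0.5 -0.4] open_mm 43.5
shift mm [-6.3 -1.3  4.5] shift in target frame [-6.3 -1.2  4.5] turn deg [-0.1  -0.46  0.12]
```

```bash
python3 -m creep '[-6,-1,0,-0.1,-0.5,0,-2.5,0,1,0,0,0]';python3 plan.py .6193 .1994 .0495;python3 -m creep '[-0.5,0,2.5,0,0,0]';python3 plan.py .6193 .1994 .0495
```

```text
clock: 14.98
tool_pos: [0.6183, 0.2005, 0.0547]
eef_rot: [-0.003, 1.0, -0.001, -0.002]
contact_force: [-0.3, 0.2, -0.0]
opening: 0.495
t 14.98 pos [0.6183 0.2005 0.0547] q [-0.25  0.91 -0.26  1.58  0.33  0.69  0.91] F [-0.3  0.2 -0. ] open_mm 43.6
shift mm [-1.  -1.1  5.2] shift in target frame [-1.  -1.1  5.2] turn deg [-0.07 -0.22  0.31]
clock: 15.07
tool_pos: [0.6191, 0.2009, 0.0525]
eef_rot: [-0.003, 1.0, -0.0, -0.002]
contact_force: [-0.6, 0.3, -0.7]
opening: 0.497
t 15.07 pos [0.6191 0.2009 0.0525] q [-0.25  0.92 -0.26  1.58  0.33  0.69  0.91] F [-0.6  0.3 -0.7] open_mm 43.8
shift mm [-0.2 -1.5  3. ] shift in target frame [-0.2 -1.5  3. ] turn deg [-0.04 -0.18  0.33]
```

```bash
python3 -m creep '[-0.2,-1.5,2.5,0,-0.2,0.3,0,-0.5,2,0,0,0]';python3 plan.py .6193 .1994 .0431; for i in 1 2 3; do python3 -m creep '[0,0,1.2,0,0,0]' | sed -n '2p;4p'; done
```

```text
clock: 15.23
tool_pos: [0.6198, 0.1994, 0.0481]
eef_rot: [-0.0, 1.0, -0.0, 0.001]
contact_force: [0.3, 0.3, 0.4]
opening: 0.491
t 15.23 pos [0.6198 0.1994 0.0481] q [-0.25  0.92 -0.26  1.59  0.33  0.67  0.9 ] F [0.3 0.3 0.4] open_mm 43.2
shift mm [0.5 0.  5. ] shift in target frame [0.5 0.  5. ] turn deg [-0.    0.11  0.02]
tool_pos: [0.6199, 0.1992, 0.0469]
contact_force: [-0.4, 0.0, -0.7]
tool_pos: [0.6201, 0.1991, 0.0458]
contact_force: [0.3, 0.2, -0.6]
tool_pos: [0.6201, 0.1991, 0.0446]
contact_force: [-0.7, -0.3, -0.8]
```

```bash
for i in 1 2 ; do python3 -m creep '[0,0,1,0,0,0]' | sed -n '2,4p'; done
```

```text
tool_pos: [0.6202, 0.1991, 0.0436]
eef_rot: [0.0, 1.0, 0.0, 0.001]
contact_force: [0.7, 0.3, -0.3]
tool_pos: [0.6205, 0.1991, 0.0431]
eef_rot: [0.0, 1.0, 0.0, 0.002]
contact_force: [-3.1, -1.6, 11.0]
```

```bash
python3 -m creep '[0,0,0,0,0,0,0,0,0,0,0,0,0,0,0,0,0,0,0,0,0,0,0,0,0,0,0,0,0,0]' 88; python3 -m creep '[0,0,0,0,0,0,0,0,-15,0,0,0,0,0,-30,0,0,0,0,0,-35,0,0,0,0,0,-15,0,0,0]'; python3 plan.py .6535 -.222 .11;python3 wl.py w13 .618,.2,.110,.007 .618,.2,.104,.022;  python3 - <<'E'
from look import *
ims=[]
for c in ["side","top"]:
    p=snapshot(c);im=p["color"][...,::-1]; u,v=proj(p,[.618,.2,.05]).astype(int)
    ims.append(cv2.resize(im[v-50:v+50,u-50:u+50],(400,400),interpolation=cv2.INTER_CUBIC))
cv2.imwrite("pics/p13.png",np.hstack(ims))
E
```

```text
clock: 16.07
tool_pos: [0.621, 0.1993, 0.0436]
eef_rot: [0.0, 1.0, 0.0, 0.002]
contact_force: [0.5, 0.5, 0.4]
opening: 0.847
clock: 16.48
tool_pos: [0.6166, 0.1979, 0.1361]
eef_rot: [-0.0, 1.0, -0.002, -0.003]
contact_force: [0.8, 0.3, 0.0]
opening: 0.995
t 16.48 pos [0.6166 0.1979 0.1361] q [-0.23  0.81 -0.3   1.54  0.29  0.85  0.94] F [0.8 0.3 0. ] open_mm 87.7
shift mm [ -36.8 -419.8   27.3] shift in target frame [ -36.9 -419.9   26.1] turn deg [-0.2  -0.39  0.03]
```

View pics/p13.png

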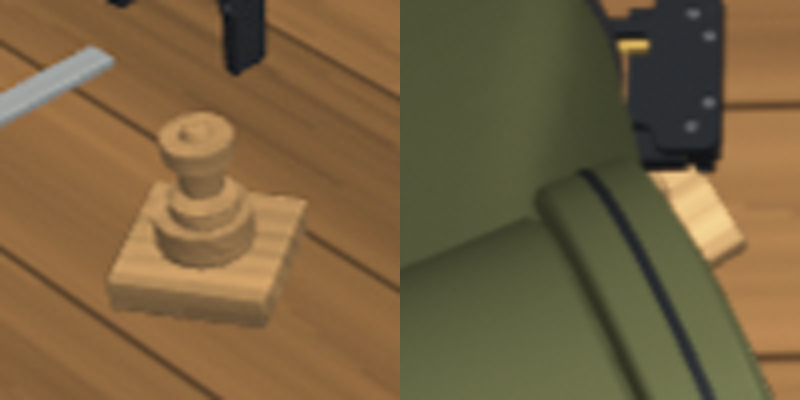

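View pics/w13.png

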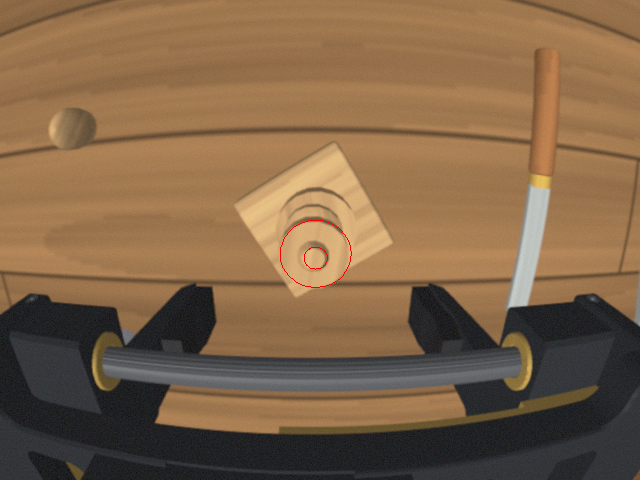

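The spool is seated flat and centred on (.618,.200); the wrist overlay coincides with it. Now for the bulb.

```bash
python3 -m creep '[-4,-40,0,0,-0.4,0,-4,-41,0,0,0,0,-4,-41,0,0,0,0,-4,-41,0,0,0,0,-4,-41,0,0,0,0]';python3 plan.py .6535 -.222 .09;  python3 -m creep '[-4,-41,5,0,0,0,-4,-41,5,0,0,0,-4,-41,5,0,0,0,-4,-41,5,0,0,0,-4,-30,0,0,0,0]';python3 plan.py .6535 -.222 .09
```

```text
clock: 17.05
tool_pos: [0.6317, 0.0051, 0.1258]
eef_rot: [-0.013, 1.0, 0.003, -0.006]
contact_force: [0.3, 0.5, 0.4]
opening: 0.994
t 17.05 pos [0.6317 0.0051 0.1258] q [ 0.1   0.81 -0.33  1.59  0.32  0.81  1.24] F [0.3 0.5 0.4] open_mm 87.6
shift mm [ -16.3 -227.8   34.1] shift in target frame [ -21.8 -227.1   35.8] turn deg [ 0.38 -0.69  1.5 ]
clock: 17.47
tool_pos: [0.6488, -0.1937, 0.0947]
eef_rot: [-0.012, 1.0, 0.003, -0.014]
contact_force: [-0.0, -0.6, 1.2]
opening: 0.998
t 17.47 pos [ 0.6488 -0.1937  0.0947] q [ 0.4   0.91 -0.35  1.44  0.36  0.88  1.53] F [-0.  -0.6  1.2] open_mm 87.9
shift mm [ -4.1 -28.4   4.4] shift in target frame [ -4.7 -28.3   4.7] turn deg [ 0.35 -1.56  1.42]
```

```bash
python3 -m creep '[-3,-15,0,0.3,-1.5,1.4,-1,-5,0,0,0,0]';python3 plan.py .6535 -.222 .09; python3 wl.py w14 .6535,-.222,.030,.027 .6535,-.222,.048,.007
```

```text
clock: 17.63
tool_pos: [0.6494, -0.225, 0.0889]
eef_rot: [0.006, 1.0, -0.002, -0.004]
contact_force: [-1.0, 0.2, -0.2]
opening: 1.0
t 17.63 pos [ 0.6494 -0.225   0.0889] q [ 0.43  0.92 -0.34  1.44  0.36  0.86  1.53] F [-1.   0.2 -0.2] open_mm 88.1
shift mm [-4.1  3.  -1.1] shift in target frame [-4.1  3.  -1.1] turn deg [-0.23 -0.43 -0.65]
```

View pics/w14.png

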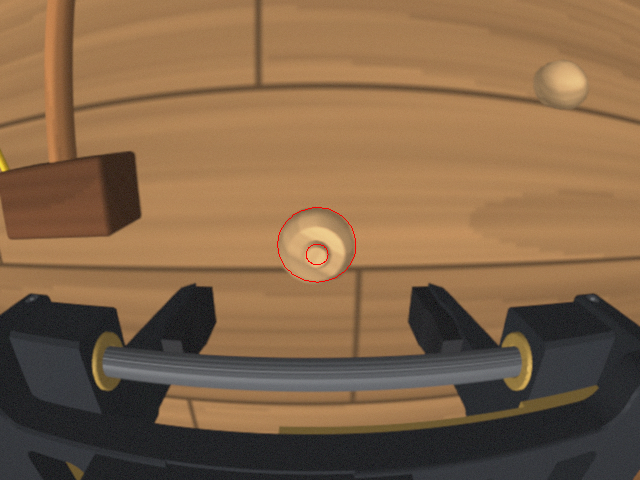

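```bash
python3 - <<'E'
from look import *
p=dict(np.load("pics/w14.npz"))
for uv in ((134,152),(106,236)): print(atz(*fray(p,uv),.056))
for uv in ((141,215),): print(atz(*fray(p,uv),.0))
E
python3 -m creep '[-4,3,20,-0.2,-0.4,-0.6,0,1,25,0,0,0]';python3 plan.py .6535 -.222 -.034
```

```text
[ 0.58271742 -0.33655275  0.056     ]
[ 0.63762986 -0.36580407  0.056     ]
[ 0.63614446 -0.36447224  0.        ]
clock: 17.85
tool_pos: [0.6564, -0.2211, 0.0459]
eef_rot: [-0.0, 1.0, -0.0, 0.003]
contact_force: [0.5, -0.2, 0.6]
opening: 0.999
t 17.85 pos [ 0.6564 -0.2211  0.0459] q [ 0.42  0.98 -0.33  1.45  0.39  0.77  1.52] F [ 0.5 -0.2  0.6] open_mm 88.0
shift mm [ 3.3 -0.8 79.8] shift in target frame [ 2.9 -0.9 79.9] turn deg [-0.05  0.3   0.01]
```

```bash
python3 -m creep '[3,-1,20,0,0.3,0,0,0,20,0,0,0]';python3 plan.py .6535 -.222 -.0335;python3 -m creep '[0,0,10,0,0,0]';python3 plan.py .6535 -.222 -.0335
```

```text
clock: 18.02
tool_pos: [0.6533, -0.2165, 0.0028]
eef_rot: [-0.003, 1.0, 0.002, -0.001]
contact_force: [0.1, 0.1, -0.2]
opening: 1.001
t 18.02 pos [ 0.6533 -0.2165  0.0028] q [ 0.41  1.03 -0.31  1.46  0.41  0.71  1.51] F [ 0.1  0.1 -0.2] open_mm 88.2
shift mm [-0.3 -5.6 36.3] shift in target frame [-0.2 -5.5 36.3] turn deg [ 0.19 -0.13  0.35]
clock: 18.1
tool_pos: [0.6514, -0.213, -0.0104]
eef_rot: [-0.005, 1.0, 0.003, -0.004]
contact_force: [-0.3, 0.6, 0.7]
opening: 1.0
t 18.1 pos [ 0.6514 -0.213  -0.0104] q [ 0.4   1.05 -0.31  1.47  0.41  0.7   1.5 ] F [-0.3  0.6  0.7] open_mm 88.1
shift mm [-2.2 -9.1 23. ] shift in target frame [-2.1 -9.  23.1] turn deg [ 0.36 -0.41  0.55]
```

```bash
python3 -m creep '[-2,-9,0,0.4,-0.4,0.5,0,-2,5,0,0,0]';python3 plan.py .6535 -.222 -.0335;python3 -m creep '[0,0,6,0,0,0]';python3 plan.py .6535 -.222 -.0335
```

```text
clock: 18.27
tool_pos: [0.6526, -0.2191, -0.0181]
eef_rot: [-0.003, 1.0, 0.001, -0.002]
contact_force: [-0.4, -0.3, 0.5]
opening: 0.999
t 18.27 pos [ 0.6526 -0.2191 -0.0181] q [ 0.41  1.06 -0.3   1.46  0.42  0.68  1.5 ] F [-0.4 -0.3  0.5] open_mm 88.0
shift mm [-0.9 -2.9 15.4] shift in target frame [-0.9 -2.9 15.4] turn deg [ 0.17 -0.25  0.36]
clock: 18.35
tool_pos: [0.6531, -0.2188, -0.0239]
eef_rot: [-0.003, 1.0, 0.001, -0.002]
contact_force: [0.1, -1.2, -0.2]
opening: 0.996
t 18.35 pos [ 0.6531 -0.2188 -0.0239] q [ 0.4   1.07 -0.3   1.46  0.42  0.68  1.5 ] F [ 0.1 -1.2 -0.2] open_mm 87.7
shift mm [-0.4 -3.3  9.6] shift in target frame [-0.4 -3.2  9.6] turn deg [ 0.17 -0.2   0.39]
```

```bash
python3 -m creep '[-0.5,-3.3,4,0.2,-0.2,0.4,0,-0.5,4,0,0,0]';python3 plan.py .6535 -.222 -.0335;python3 -m creep '[0,0,0,0,0,0]';python3 plan.py .6535 -.222 -.0335
```

```text
clock: 18.52
tool_pos: [0.6549, -0.2225, -0.0314]
eef_rot: [0.0, 1.0, -0.0, 0.001]
contact_force: [-0.8, -0.5, -0.5]
opening: 1.0
t 18.52 pos [ 0.6549 -0.2225 -0.0314] q [ 0.4   1.08 -0.29  1.46  0.42  0.66  1.49] F [-0.8 -0.5 -0.5] open_mm 88.1
shift mm [1.4 0.5 2.1] shift in target frame [1.4 0.5 2.1] turn deg [-0.05  0.14 -0.01]
clock: 18.6
tool_pos: [0.6548, -0.2227, -0.0317]
eef_rot: [0.0, 1.0, -0.001, 0.001]
contact_force: [0.5, -0.2, 0.1]
opening: 1.0
t 18.6 pos [ 0.6548 -0.2227 -0.0317] q [ 0.4   1.08 -0.29  1.46  0.42  0.66  1.49] F [ 0.5 -0.2  0.1] open_mm 88.1
shift mm [1.3 0.7 1.8] shift in target frame [1.3 0.7 1.8] turn deg [-0.06  0.12 -0.02]
```

```bash
python3 -m creep '[1,0.6,1.6,0,0.1,0,0,0,0,0,0,0,0,0,0,0,0,0,0,0,0,0,0,0,0,0,0,0,0,0]' 45 15;python3 -m creep '[0,0,0,0,0,0,0,0,0,0,0,0,0,0,0,0,0,0,0,0,0,0,0,0]'; python3 plan.py .6535 -.222 -.0335;
```

```text
clock: 19.02
tool_pos: [0.6551, -0.2227, -0.0315]
eef_rot: [0.001, 1.0, -0.001, 0.002]
contact_force: [0.5, -0.2, -0.1]
opening: 0.644
clock: 19.35
tool_pos: [0.655, -0.2227, -0.0313]
eef_rot: [0.001, 1.0, -0.001, 0.002]
contact_force: [-0.4, -0.4, -0.0]
opening: 0.602
t 19.35 pos [ 0.655  -0.2227 -0.0313] q [ 0.4   1.08 -0.29  1.46  0.42  0.66  1.49] F [-0.4 -0.4 -0. ] open_mm 53.0
shift mm [1.5 0.7 2.2] shift in target frame [1.5 0.7 2.2] turn deg [-0.11  0.2  -0.06]
```

```bash
python3 -m creep '[0,0,-15,0,0,0,0,0,-35,0,0,0,0,0,-38,0,0,0,0,0,-38,0,0,0,0,0,-30,0,0,0]'; python3 plan.py .6195 .2 .13
```

```text
clock: 19.77
tool_pos: [0.648, -0.2206, 0.1245]
eef_rot: [-0.0, 1.0, 0.001, -0.007]
contact_force: [1.0, -1.0, -1.4]
opening: 0.602
t 19.77 pos [ 0.648  -0.2206  0.1245] q [ 0.44  0.88 -0.36  1.41  0.34  0.93  1.56] F [ 1.  -1.  -1.4] open_mm 53.0
shift mm [ 28.3 420.6  -4. ] shift in target frame [ 28.5 420.6  -5.5] turn deg [ 0.15 -0.83  0.04]
```

```bash
python3 -m creep '[3,38,-5,0,-0.8,0,3,38,-3,0,0,0,3,38,0,0,0,0,3,38,0,0,0,0,3,38,0,0,0,0]';python3 plan.py .6195 .2 .135;  python3 -m creep '[3,40,0,0,0,0,3,40,0,0,0,0,3,40,0,0,0,0,3,38,0,0,0,0,2,20,0,0,0,0]';python3 plan.py .6195 .2 .13; 
```

```text
clock: 20.18
tool_pos: [0.6416, -0.0425, 0.1486]
eef_rot: [0.012, 1.0, -0.006, 0.013]
contact_force: [1.2, 0.4, -0.2]
opening: 0.604
t 20.18 pos [ 0.6416 -0.0425  0.1486] q [ 0.16  0.77 -0.32  1.59  0.33  0.81  1.25] F [ 1.2  0.4 -0.2] open_mm 53.2
shift mm [ 28.1 242.1  10. ] shift in target frame [ 22.1 242.5  13.6] turn deg [-0.7   1.49 -1.35]
clock: 20.6
tool_pos: [0.63, 0.15, 0.1538]
eef_rot: [0.01, 1.0, -0.003, 0.016]
contact_force: [0.3, 1.5, -0.3]
opening: 0.603
t 20.6 pos [0.63   0.15   0.1538] q [-0.15  0.77 -0.3   1.57  0.31  0.82  0.97] F [ 0.3  1.5 -0.3] open_mm 53.2
shift mm [12.2 49.9 23. ] shift in target frame [10.5 50.  23.8] turn deg [-0.4   1.87 -1.09]
```

```bash
python3 -m creep '[6,28,0,-0.4,1.8,-1,3,8,5,0,0,0]';python3 plan.py .6195 .2 .13; python3 -m creep '[1,3,0,0,0,0]';python3 plan.py .6195 .2 .13; python3 wl.py w15 .618,.2,.110,.007 .618,.2,.104,.022; python3 zoom.py w15 320 290 70
```

```text
clock: 20.77
tool_pos: [0.6205, 0.195, 0.152]
eef_rot: [-0.003, 1.0, 0.003, 0.002]
contact_force: [0.7, 1.6, -0.7]
opening: 0.601
t 20.77 pos [0.6205 0.195  0.152 ] q [-0.21  0.79 -0.32  1.53  0.29  0.86  0.96] F [ 0.7  1.6 -0.7] open_mm 52.9
shift mm [ 1.   4.9 22.1] shift in target frame [ 1.  5. 22.] turn deg [0.33 0.21 0.37]
clock: 20.85
tool_pos: [0.6181, 0.2003, 0.1521]
eef_rot: [-0.005, 1.0, 0.003, 0.001]
contact_force: [0.0, -0.3, -1.2]
opening: 0.599
t 20.85 pos [0.6181 0.2003 0.1521] q [-0.21  0.79 -0.32  1.53  0.29  0.86  0.95] F [ 0.  -0.3 -1.2] open_mm 52.8
shift mm [-1.4 -0.4 22.1] shift in target frame [-1.4 -0.3 22.1] turn deg [0.36 0.15 0.57]
```

View pics/w15_z320.png

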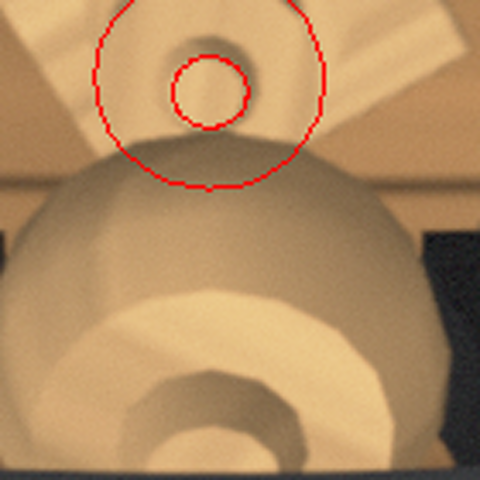

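```bash
python3 - <<'E'
from look import *
p=dict(np.load("pics/w15.npz")); P=np.array([.6181,.2003,.1521]);b=P[2]+.0313
for d in(-.004,-.0015,.001):
  print(d,"flat top edge",fproj(p,[P[0]+d-.019,.2,b+.042]).round(1),"tip edge",fproj(p,[P[0]+d-.007,.2,b+.048]).round(1),"belly",fproj(p,[P[0]+d-.027,.2,b+.030]).round(1))
E
```

```text
-0.004 flat top edge [312.7 291.4] tip edge [312.4 331.8] belly [312.7 256.3]
-0.0015 flat top edge [312.6 298.1] tip edge [312.3 338.1] belly [312.6 262.9]
0.001 flat top edge [312.5 304.8] tip edge [312.2 344.3] belly [312.5 269.4]
```

```bash
python3 -m creep '[-1,0,15,0.3,0.2,0.5,-1,0,15,0,0,0]';python3 plan.py .6183 .2 .085;python3 -m creep '[0,0,8,0,0,0]';python3 plan.py .6183 .2 .085
```

```text
clock: 21.07
tool_pos: [0.6234, 0.2005, 0.1256]
eef_rot: [0.0, 1.0, 0.002, 0.004]
contact_force: [-0.6, 0.1, -0.7]
opening: 0.605
t 21.07 pos [0.6234 0.2005 0.1256] q [-0.22  0.82 -0.3   1.54  0.3   0.81  0.93] F [-0.6  0.1 -0.7] open_mm 53.3
shift mm [ 5.4 -0.7 40.6] shift in target frame [ 5.1 -0.5 40.6] turn deg [ 0.21  0.44 -0.06]
clock: 21.15
tool_pos: [0.6235, 0.1979, 0.1159]
eef_rot: [0.002, 1.0, 0.001, 0.003]
contact_force: [-0.2, -0.5, -1.3]
opening: 0.602
t 21.15 pos [0.6235 0.1979 0.1159] q [-0.22  0.83 -0.29  1.55  0.31  0.8   0.93] F [-0.2 -0.5 -1.3] open_mm 53.1
shift mm [ 5.4  2.  30.9] shift in target frame [ 5.2  2.1 30.9] turn deg [ 0.07  0.39 -0.21]
```

```bash
python3 -m creep '[5,2,8,0,0.4,-0.2,1,0,8,0,0,0]';python3 plan.py .6183 .2 .085;python3 -m creep '[0,0,3,0,0,0]';python3 plan.py .6183 .2 .085
```

```text
clock: 21.32
tool_pos: [0.6177, 0.1959, 0.0976]
eef_rot: [0.002, 1.0, -0.001, -0.001]
contact_force: [-0.3, 1.1, -1.3]
opening: 0.603
t 21.32 pos [0.6177 0.1959 0.0976] q [-0.23  0.85 -0.29  1.57  0.31  0.76  0.92] F [-0.3  1.1 -1.3] open_mm 53.2
shift mm [-0.6  4.1 12.6] shift in target frame [-0.6  4.1 12.6] turn deg [-0.11 -0.09 -0.28]
clock: 21.4
tool_pos: [0.6167, 0.1941, 0.0928]
eef_rot: [0.003, 1.0, -0.002, -0.002]
contact_force: [-0.2, 0.0, -1.1]
opening: 0.603
t 21.4 pos [0.6167 0.1941 0.0928] q [-0.23  0.86 -0.28  1.58  0.32  0.76  0.91] F [-0.2  0.  -1.1] open_mm 53.1
shift mm [-1.6  5.9  7.8] shift in target frame [-1.6  5.9  7.8] turn deg [-0.22 -0.23 -0.36]
```

```bash
python3 -m creep '[-1.6,6,1,-0.2,-0.2,-0.4,-0.5,2,2,0,0,0]';python3 plan.py .6183 .2 .08;python3 -m creep '[0,0,2,0,0,0]';python3 plan.py .6183 .2 .08
```

```text
clock: 21.57
tool_pos: [0.6187, 0.2005, 0.0885]
eef_rot: [0.0, 1.0, -0.001, -0.001]
contact_force: [-0.1, 0.4, -0.9]
opening: 0.603
t 21.57 pos [0.6187 0.2005 0.0885] q [-0.23  0.87 -0.28  1.57  0.32  0.75  0.91] F [-0.1  0.4 -0.9] open_mm 53.1
shift mm [ 0.4 -0.4  8.5] shift in target frame [ 0.4 -0.5  8.5] turn deg [-0.1  -0.1  -0.05]
clock: 21.65
tool_pos: [0.619, 0.2011, 0.0865]
eef_rot: [0.0, 1.0, -0.001, -0.001]
contact_force: [1.1, 0.5, -1.3]
opening: 0.597
t 21.65 pos [0.619  0.2011 0.0865] q [-0.24  0.87 -0.28  1.57  0.32  0.75  0.91] F [ 1.1  0.5 -1.3] open_mm 52.6
shift mm [ 0.7 -1.1  6.5] shift in target frame [ 0.7 -1.1  6.5] turn deg [-0.07 -0.07 -0.04]
```

```bash
python3 -m creep '[0.7,-1.1,3,0,0,0,0,-0.3,2,0,0,0]';python3 plan.py .6183 .2 .0727;for i in 1 2 3; do python3 -m creep '[0,0,1.2,0,0,0]' | sed -n '2,4p'; done
```

```text
clock: 21.82
tool_pos: [0.6189, 0.2005, 0.0818]
eef_rot: [0.0, 1.0, -0.0, 0.0]
contact_force: [-0.3, -0.2, 0.0]
opening: 0.6
t 21.82 pos [0.6189 0.2005 0.0818] q [-0.24  0.88 -0.28  1.58  0.32  0.74  0.91] F [-0.3 -0.2  0. ] open_mm 52.8
shift mm [ 0.6 -0.5  9.1] shift in target frame [ 0.6 -0.5  9.1] turn deg [-0.01  0.02 -0.01]
tool_pos: [0.619, 0.2005, 0.0805]
eef_rot: [0.0, 1.0, -0.0, 0.0]
contact_force: [-0.8, -0.5, -1.3]
tool_pos: [0.6191, 0.2005, 0.0794]
eef_rot: [0.0, 1.0, -0.0, 0.0]
contact_force: [-0.4, 0.8, -0.5]
tool_pos: [0.6192, 0.2005, 0.0782]
eef_rot: [0.0, 1.0, 0.0, 0.001]
contact_force: [-0.1, -0.6, -0.8]
```

```bash
for i in 1 2 3; do python3 -m creep '[0.4,-0.2,1.2,0,0,0]' | sed -n '2p;4p'; done
```

```text
tool_pos: [0.619, 0.2003, 0.077]
contact_force: [-0.3, 0.6, -1.4]
tool_pos: [0.6186, 0.2002, 0.0758]
contact_force: [-0.0, -0.3, -1.1]
tool_pos: [0.6183, 0.1999, 0.0746]
contact_force: [0.4, -0.3, -1.1]
```

```bash
python3 -m creep '[0.2,0,1.1,0,0,0]' | sed -n '2p;4p'
```

```text
tool_pos: [0.618, 0.1998, 0.0734]
contact_force: [-0.6, 0.0, -0.7]
```

```bash
python3 -m creep '[0,0,1,0,0,0]' | sed -n '2p;4p'
```

```text
tool_pos: [0.618, 0.1998, 0.0724]
contact_force: [-2.0, -0.2, 9.7]
```

```bash
python3 -m creep '[0,0,0,0,0,0,0,0,0,0,0,0,0,0,0,0,0,0,0,0,0,0,0,0,0,0,0,0,0,0]' 88; python3 -m creep '[0,0,0,0,0,0,0,0,-15,0,0,0,0,0,-30,0,0,0,0,0,-35,0,0,0,0,0,-15,0,0,0]'; python3 plan.py .5265 -.027 .11;python3 wl.py w16 .618,.2,.152,.007 .618,.2,.134,.027;  python3 - <<'E'
from look import *
ims=[]
for c in ["side","top"]:
    p=snapshot(c);im=p["color"][...,::-1]; u,v=proj(p,[.618,.2,.08]).astype(int)
    ims.append(cv2.resize(im[v-50:v+50,u-50:u+50],(400,400),interpolation=cv2.INTER_CUBIC))
cv2.imwrite("pics/p16.png",np.hstack(ims))
E
```

```text
clock: 22.9
tool_pos: [0.6185, 0.2001, 0.0728]
eef_rot: [0.0, 1.0, 0.0, 0.002]
contact_force: [-0.4, 0.1, -0.2]
opening: 0.955
clock: 23.32
tool_pos: [0.6145, 0.1986, 0.1656]
eef_rot: [-0.0, 1.0, -0.002, -0.004]
contact_force: [0.6, 0.7, 0.1]
opening: 0.998
t 23.32 pos [0.6145 0.1986 0.1656] q [-0.22  0.77 -0.32  1.52  0.28  0.91  0.95] F [0.6 0.7 0.1] open_mm 88.0
shift mm [  87.7 -225.3   57.1] shift in target frame [  88.  -225.6   55.6] turn deg [-0.21 -0.47  0.04]
```

View pics/p16.png

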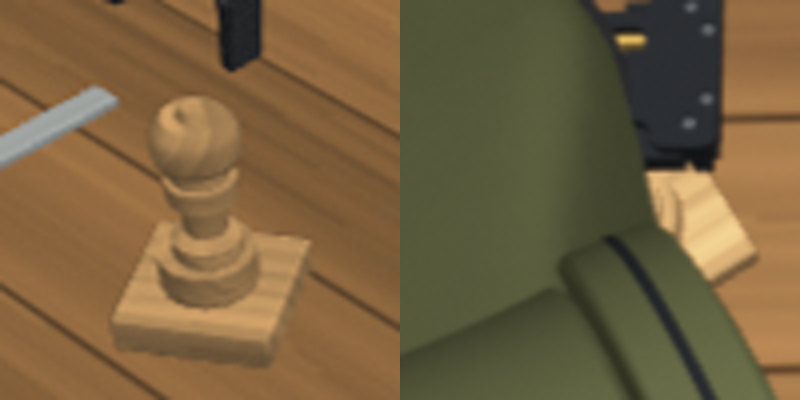

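View pics/w16.png

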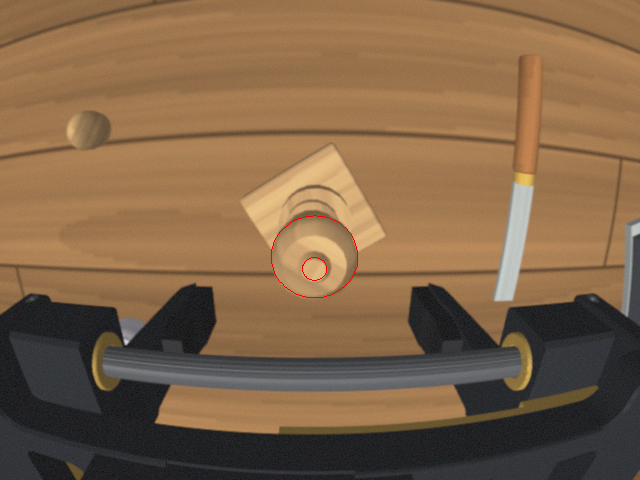

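```bash
python3 -m creep '[15,-38,0,0,-0.5,0,15,-38,0,0,0,0,15,-38,8,0,0,0,15,-38,12,0,0,0,10,-25,12,0,0,0]';python3 plan.py .5265 -.027 .10
```

```text
clock: 23.88
tool_pos: [0.5411, 0.0266, 0.1258]
eef_rot: [-0.008, 1.0, 0.002, -0.001]
contact_force: [-0.3, -1.3, 0.6]
opening: 0.997
t 23.88 pos [0.5411 0.0266 0.1258] q [ 0.06  0.7  -0.32  1.88  0.35  0.61  1.11] F [-0.3 -1.3  0.6] open_mm 87.9
shift mm [ 15.4 -53.5  25.6] shift in target frame [ 14.6 -53.6  25.8] turn deg [ 0.23 -0.14  0.88]
```

```bash
python3 -m creep '[10,-32,10,0.2,-0.2,0.9,2,-8,10,0,0,0]';python3 plan.py .5265 -.027 .09;python3 wl.py w17 .5265,-.027,.026,.02 .5265,-.027,.012,.02 .5265,-.027,.046,.004; python3 zoom.py w17 320 240 60
```

```text
clock: 24.05
tool_pos: [0.5231, -0.0213, 0.1018]
eef_rot: [0.003, 1.0, -0.002, -0.004]
contact_force: [-0.3, 0.2, 1.1]
opening: 0.996
t 24.05 pos [ 0.5231 -0.0213  0.1018] q [ 0.13  0.72 -0.29  1.95  0.38  0.53  1.14] F [-0.3  0.2  1.1] open_mm 87.8
shift mm [-3.5 -5.6 11.8] shift in target frame [-3.4 -5.7 11.8] turn deg [-0.21 -0.46 -0.37]
```

View pics/w17.png

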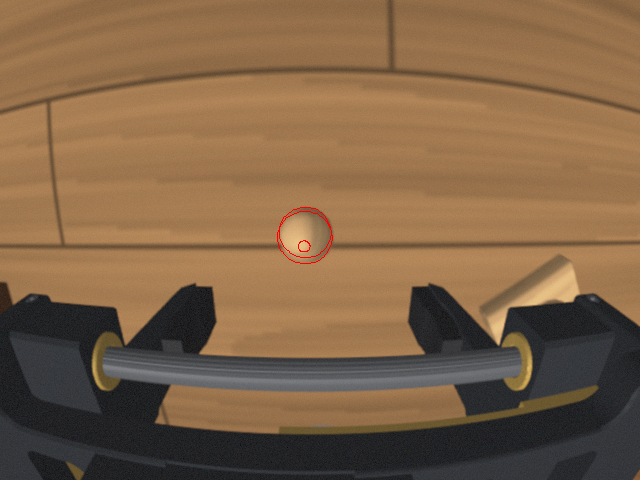

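View pics/w17_z320.png

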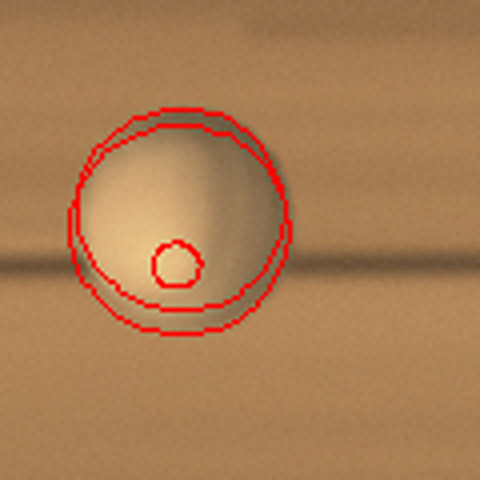

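```bash
python3 -m creep '[-3.5,-6,20,-0.2,-0.5,-0.4,-1,-2,25,0,0,0]';python3 plan.py .526 -.027 -.0355;python3 -m creep '[0,0,20,0,0,0]';python3 plan.py .526 -.027 -.0355
```

```text
clock: 24.27
tool_pos: [0.5275, -0.029, 0.055]
eef_rot: [0.0, 1.0, 0.001, 0.001]
contact_force: [-0.2, -0.8, -1.0]
opening: 0.996
t 24.27 pos [ 0.5275 -0.029   0.055 ] q [ 0.11  0.8  -0.24  1.97  0.43  0.42  1.12] F [-0.2 -0.8 -1. ] open_mm 87.7
shift mm [ 1.6  1.8 90.5] shift in target frame [ 1.5  2.  90.5] turn deg [ 0.13  0.07 -0.04]
clock: 24.35
tool_pos: [0.5273, -0.0286, 0.0333]
eef_rot: [0.0, 1.0, 0.002, 0.0]
contact_force: [0.1, 0.2, 0.3]
opening: 1.0
t 24.35 pos [ 0.5273 -0.0286  0.0333] q [ 0.1   0.84 -0.22  1.98  0.45  0.37  1.1 ] F [0.1 0.2 0.3] open_mm 88.1
shift mm [ 1.3  1.4 68.8] shift in target frame [ 1.3  1.6 68.8] turn deg [ 0.18  0.03 -0.05]
```

```bash
python3 -m creep '[1.3,1.5,20,0.2,0,0,0,0,20,0,0,0]';python3 plan.py .526 -.027 -.0355;python3 -m creep '[0,0,8,0,0,0]';python3 plan.py .526 -.027 -.0355
```

```text
clock: 24.52
tool_pos: [0.5255, -0.0252, -0.01]
eef_rot: [-0.0, 1.0, 0.001, -0.001]
contact_force: [0.1, 0.3, 0.2]
opening: 0.996
t 24.52 pos [ 0.5255 -0.0252 -0.01  ] q [ 0.06  0.91 -0.16  1.99  0.48  0.27  1.07] F [0.1 0.3 0.2] open_mm 87.7
shift mm [-0.5 -1.9 25.5] shift in target frame [-0.5 -1.8 25.5] turn deg [ 0.09 -0.06  0.  ]
clock: 24.6
tool_pos: [0.5238, -0.0239, -0.0209]
eef_rot: [-0.001, 1.0, 0.001, -0.003]
contact_force: [-0.4, 0.7, -0.0]
opening: 0.997
t 24.6 pos [ 0.5238 -0.0239 -0.0209] q [ 0.05  0.94 -0.15  1.99  0.48  0.25  1.06] F [-0.4  0.7 -0. ] open_mm 87.8
shift mm [-2.2 -3.2 14.6] shift in target frame [-2.2 -3.1 14.6] turn deg [ 0.13 -0.29  0.09]
```

```bash
python3 -m creep '[-2.2,-3,6,0.1,-0.3,0,-0.5,-0.5,4,0,0,0]';python3 plan.py .526 -.027 -.0355;python3 -m creep '[0,0,1.5,0,0,0]';python3 plan.py .526 -.027 -.0355
```

```text
clock: 24.77
tool_pos: [0.5255, -0.0252, -0.0334]
eef_rot: [-0.002, 1.0, 0.001, -0.001]
contact_force: [-0.1, 0.9, -0.4]
opening: 0.999
t 24.77 pos [ 0.5255 -0.0252 -0.0334] q [ 0.04  0.96 -0.13  1.99  0.49  0.22  1.06] F [-0.1  0.9 -0.4] open_mm 88.0
shift mm [-0.5 -1.8  2.1] shift in target frame [-0.5 -1.8  2.1] turn deg [ 0.09 -0.17  0.26]
clock: 24.85
tool_pos: [0.5256, -0.0248, -0.0353]
eef_rot: [-0.003, 1.0, 0.001, -0.002]
contact_force: [-0.1, -0.1, 0.3]
opening: 1.001
t 24.85 pos [ 0.5256 -0.0248 -0.0353] q [ 0.04  0.96 -0.13  1.99  0.49  0.22  1.06] F [-0.1 -0.1  0.3] open_mm 88.2
shift mm [-0.4 -2.2  0.2] shift in target frame [-0.4 -2.2  0.2] turn deg [ 0.11 -0.19  0.29]
```

```bash
python3 -m creep '[-0.3,-2.2,0,0.1,-0.2,0.3,0,0,0,0,0,0]'; python3 -m creep '[0,0,0,0,0,0,0,0,0,0,0,0,0,0,0,0,0,0,0,0,0,0,0,0,0,0,0,0,0,0]' 30 12;python3 -m creep '[0,0,0,0,0,0,0,0,0,0,0,0,0,0,0,0,0,0,0,0,0,0,0,0]'; python3 plan.py .526 -.027 -.0355;
```

```text
clock: 25.02
tool_pos: [0.5267, -0.0267, -0.0347]
eef_rot: [0.0, 1.0, 0.0, 0.001]
contact_force: [0.2, -0.1, 1.3]
opening: 0.994
clock: 25.43
tool_pos: [0.5287, -0.0273, -0.032]
eef_rot: [0.001, 1.0, 0.0, 0.003]
contact_force: [0.3, -0.2, -0.6]
opening: 0.645
clock: 25.77
tool_pos: [0.529, -0.0272, -0.0316]
eef_rot: [0.001, 1.0, 0.0, 0.004]
contact_force: [0.2, -0.2, -0.0]
opening: 0.447
t 25.77 pos [ 0.529  -0.0272 -0.0316] q [ 0.04  0.96 -0.12  1.99  0.49  0.21  1.06] F [ 0.2 -0.2 -0. ] open_mm 39.3
shift mm [3.  0.2 3.8] shift in target frame [3.  0.2 3.9] turn deg [ 0.05  0.43 -0.11]
```

```bash
python3 -m creep '[0,0,-12,0,0,0,0,0,-35,0,0,0,0,0,-40,0,0,0,0,0,-40,0,0,0,0,0,-40,0,0,0]'; python3 plan.py .621 .2 .165; python3 -m creep '[-3,5,-25,0,0,0,-10,20,-20,0,0,0]'; python3 plan.py .621 .2 .165
```

```text
clock: 26.18
tool_pos: [0.5212, -0.0269, 0.1326]
eef_rot: [-0.001, 1.0, -0.0, -0.006]
contact_force: [0.8, -0.1, 0.3]
opening: 0.443
t 26.18 pos [ 0.5212 -0.0269  0.1326] q [ 0.17  0.67 -0.34  1.92  0.37  0.62  1.17] F [ 0.8 -0.1  0.3] open_mm 39.1
shift mm [-99.7 226.8 -33.8] shift in target frame [-99.8 226.9 -32.4] turn deg [-0.03 -0.74  0.06]
clock: 26.35
tool_pos: [0.5336, -0.0069, 0.183]
eef_rot: [0.003, 1.0, -0.002, -0.006]
contact_force: [0.9, -0.9, -1.0]
opening: 0.447
t 26.35 pos [ 0.5336 -0.0069  0.183 ] q [ 0.15  0.61 -0.37  1.84  0.31  0.75  1.17] F [ 0.9 -0.9 -1. ] open_mm 39.4
shift mm [-86.3 207.5  16.1] shift in target frame [-87.4 206.9  18. ] turn deg [-0.26 -0.66 -0.34]
```

```bash
python3 -m creep '[-15,36,0,-0.2,-0.6,-0.3,-15,36,0,0,0,0,-15,36,0,0,0,0,-15,36,0,0,0,0,-8,22,0,0,0,0]'; python3 plan.py .621 .2 .165
```

```text
clock: 26.77
tool_pos: [0.608, 0.1598, 0.19]
eef_rot: [0.006, 1.0, -0.002, 0.005]
contact_force: [0.6, 0.7, 0.2]
opening: 0.449
t 26.77 pos [0.608  0.1598 0.19  ] q [-0.14  0.71 -0.34  1.57  0.29  0.9   0.96] F [0.6 0.7 0.2] open_mm 39.5
shift mm [-12.3  40.4  25. ] shift in target frame [-13.   40.2  25. ] turn deg [-0.18  0.59 -0.71]
```

```bash
python3 -m creep '[-6,22,0,-0.2,0.6,-0.7,-2,6,0,0,0,0]'; python3 -m creep '[-2,2,0,0,0,0]';python3 plan.py .621 .2 .165; python3 wl.py w18 .618,.2,.152,.007 .618,.2,.134,.027; python3 zoom.py w18 320 290 70
```

```text
clock: 26.93
tool_pos: [0.6162, 0.1954, 0.1896]
eef_rot: [-0.003, 1.0, 0.002, -0.0]
contact_force: [-0.8, 1.1, 0.1]
opening: 0.443
clock: 27.02
tool_pos: [0.6176, 0.1988, 0.1891]
eef_rot: [-0.004, 1.0, 0.002, -0.001]
contact_force: [0.5, -0.6, 0.3]
opening: 0.448
t 27.02 pos [0.6176 0.1988 0.1891] q [-0.19  0.75 -0.35  1.49  0.29  0.95  0.95] F [ 0.5 -0.6  0.3] open_mm 39.4
shift mm [-3.5  1.1 24.1] shift in target frame [-3.4  1.2 24.1] turn deg [ 0.25 -0.09  0.5 ]
```

View pics/w18_z320.png

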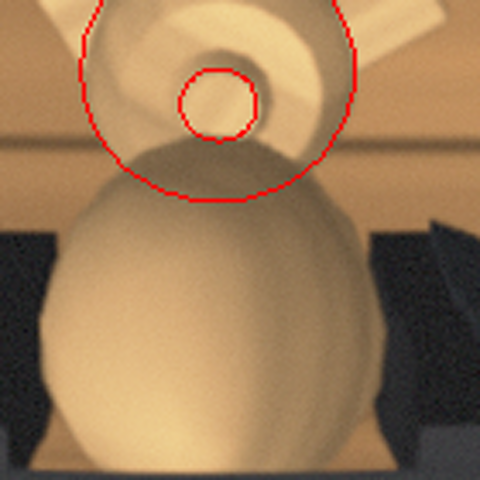

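```bash
python3 - <<'E'
from look import *
p=dict(np.load("pics/w18.npz")); P=np.array([.6176,.1988,.1891]);b=P[2]+.0316
for d in(-.004,-.002,0.):
  print(d,[fproj(p,[P[0]+d-r,.199,b+h]).round(1).tolist() for r,h in((.018,0),(.02,.012),(.02,.026))])
E
```

```text
-0.004 [[312.8, 252.2], [313.1, 257.2], [313.4, 270.1]]
-0.002 [[312.8, 256.5], [313.0, 261.8], [313.3, 275.1]]
0.0 [[312.7, 260.8], [313.0, 266.4], [313.2, 280.1]]
```

```bash
python3 -m creep '[-1.5,1.5,15,0.2,-0.1,0.5,-0.5,0,15,0,0,0]';python3 plan.py .6187 .2003 .125;python3 -m creep '[0,0,8,0,0,0]';python3 plan.py .6187 .2003 .125
```

```text
clock: 27.23
tool_pos: [0.6215, 0.1982, 0.1612]
eef_rot: [0.002, 1.0, 0.0, 0.003]
contact_force: [0.2, -0.2, -1.2]
opening: 0.444
t 27.23 pos [0.6215 0.1982 0.1612] q [-0.2   0.78 -0.33  1.52  0.3   0.89  0.93] F [ 0.2 -0.2 -1.2] open_mm 39.1
shift mm [ 3.1  2.1 36.2] shift in target frame [ 2.8  2.1 36.2] turn deg [ 0.06  0.33 -0.18]
clock: 27.32
tool_pos: [0.621, 0.1953, 0.1518]
eef_rot: [0.003, 1.0, -0.001, 0.002]
contact_force: [-0.2, -0.3, 0.6]
opening: 0.447
t 27.32 pos [0.621  0.1953 0.1518] q [-0.2   0.79 -0.33  1.53  0.31  0.87  0.92] F [-0.2 -0.3  0.6] open_mm 39.4
shift mm [ 2.4  5.1 26.8] shift in target frame [ 2.3  5.  26.8] turn deg [-0.1   0.24 -0.31]
```

```bash
python3 -m creep '[2,5,5,-0.1,0.2,-0.3,0,2,6,0,0,0]';python3 plan.py .6187 .2003 .125;python3 -m creep '[0,0,3,0,0,0]';python3 plan.py .6187 .2003 .125
```

```text
clock: 27.48
tool_pos: [0.6183, 0.1978, 0.1395]
eef_rot: [0.002, 1.0, -0.002, -0.001]
contact_force: [-0.6, 0.9, 0.2]
opening: 0.449
t 27.48 pos [0.6183 0.1978 0.1395] q [-0.21  0.8  -0.33  1.54  0.31  0.85  0.92] F [-0.6  0.9  0.2] open_mm 39.5
shift mm [-0.4  2.6 14.5] shift in target frame [-0.4  2.5 14.5] turn deg [-0.21 -0.09 -0.25]
clock: 27.57
tool_pos: [0.6178, 0.197, 0.1358]
eef_rot: [0.003, 1.0, -0.002, -0.001]
contact_force: [0.0, -0.5, 0.0]
opening: 0.447
t 27.57 pos [0.6178 0.197  0.1358] q [-0.21  0.81 -0.32  1.54  0.32  0.85  0.91] F [ 0.  -0.5  0. ] open_mm 39.4
shift mm [-0.9  3.4 10.7] shift in target frame [-0.9  3.3 10.8] turn deg [-0.25 -0.15 -0.29]
```

```bash
python3 -m creep '[-1,3.5,3,-0.2,-0.1,-0.3,0,1,4,0,0,0]';python3 plan.py .6187 .2003 .1204;python3 -m creep '[0,0,2,0,0,0]';python3 plan.py .6187 .2003 .1204
```

```text
clock: 27.73
tool_pos: [0.6193, 0.2007, 0.1288]
eef_rot: [0.0, 1.0, -0.001, 0.0]
contact_force: [-0.1, -0.2, 0.1]
opening: 0.447
t 27.73 pos [0.6193 0.2007 0.1288] q [-0.21  0.82 -0.32  1.54  0.32  0.83  0.91] F [-0.1 -0.2  0.1] open_mm 39.3
shift mm [ 0.6 -0.4  8.4] shift in target frame [ 0.6 -0.4  8.4] turn deg [-0.06  0.   -0.04]
clock: 27.82
tool_pos: [0.6192, 0.2009, 0.1265]
eef_rot: [0.0, 1.0, -0.0, 0.0]
contact_force: [-0.3, -0.1, -0.4]
opening: 0.45
t 27.82 pos [0.6192 0.2009 0.1265] q [-0.21  0.82 -0.32  1.54  0.32  0.83  0.91] F [-0.3 -0.1 -0.4] open_mm 39.6
shift mm [ 0.5 -0.6  6.1] shift in target frame [ 0.5 -0.6  6.1] turn deg [-0.05  0.   -0.03]
```

```bash
python3 -m creep '[0.5,-0.5,3,0,0,0,0,0,2,0,0,0]';for i in 1 2 3 4; do python3 -m creep '[0,0,1.2,0,0,0]' | sed -n '2p;4p'; done
```

```text
clock: 27.98
tool_pos: [0.6191, 0.2006, 0.1215]
eef_rot: [0.0, 1.0, -0.0, 0.0]
contact_force: [0.1, 0.0, 1.2]
opening: 0.449
tool_pos: [0.6191, 0.2007, 0.1201]
contact_force: [0.2, -0.8, -0.2]
tool_pos: [0.6192, 0.2007, 0.1189]
contact_force: [-0.3, -0.5, 0.2]
tool_pos: [0.6192, 0.2007, 0.1176]
contact_force: [0.3, -0.4, -0.5]
tool_pos: [0.6193, 0.2008, 0.1164]
contact_force: [-0.8, -0.3, -0.6]
```

```bash
python3 -m creep '[0.2,0,1,0,0,0]' | sed -n '2p;4p'; python3 -m creep '[0,0,0.9,0,0,0]' | sed -n '2p;4p'
```

```text
tool_pos: [0.6192, 0.2008, 0.1154]
contact_force: [0.6, 0.8, -0.4]
tool_pos: [0.6192, 0.2008, 0.1144]
contact_force: [0.5, 0.4, 0.5]
```

```bash
python3 -m creep '[0,0,0.8,0,0,0]' | sed -n '2p;4p'
```

```text
tool_pos: [0.6197, 0.201, 0.1143]
contact_force: [-1.2, -0.4, 9.0]
```

Contact at the expected height again. I'll release, back off and check.

```bash
python3 -m creep '[0,0,0,0,0,0,0,0,0,0,0,0,0,0,0,0,0,0,0,0,0,0,0,0,0,0,0,0,0,0]' 88; python3 -m creep '[0,0,0,0,0,0,0,0,0,0,0,0,0,0,-15,0,0,0,0,0,-30,0,0,0,0,0,-30,0,0,0]';python3 -m creep '[0,0,-20,0,0,0,0,0,0,0,0,0]'; python3 plan.py .5 0 .2;python3 wl.py w19 .618,.2,.192,.004 .618,.2,.172,.02 .618,.2,.158,.02
```

```text
clock: 28.98
tool_pos: [0.6201, 0.2012, 0.1147]
eef_rot: [0.0, 1.0, 0.0, 0.002]
contact_force: [-0.0, 0.3, -0.8]
opening: 0.802
clock: 29.4
tool_pos: [0.6147, 0.1987, 0.1841]
eef_rot: [-0.0, 1.0, -0.003, -0.006]
contact_force: [0.7, 0.2, 0.6]
opening: 1.002
clock: 29.57
tool_pos: [0.6177, 0.2004, 0.2104]
eef_rot: [-0.0, 1.0, -0.001, -0.001]
contact_force: [0.3, 0.5, 0.3]
opening: 0.996
t 29.57 pos [0.6177 0.2004 0.2104] q [-0.2   0.73 -0.35  1.46  0.28  1.    0.95] F [0.3 0.5 0.3] open_mm 87.8
shift mm [ 117.7 -200.4   11.1] shift in target frame [ 117.7 -200.4   10.4] turn deg [-0.1  -0.17  0.01]
```

View pics/w19.png

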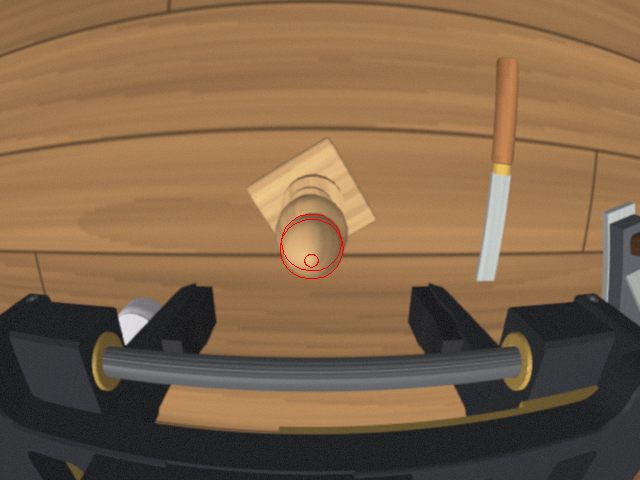

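```bash
python3 -m creep '[15,-30,-5,0,0,0,15,-35,0,0,0,0,15,-35,0,0,0,0,15,-35,0,0,0,0,15,-35,0,0,0,0]'; python3 -m creep '[15,-35,0,0,0,0,10,-35,0,0,0,0,0,-35,0,0,0,0,0,-10,0,0,0,0,0,0,0,0,0,0]';  python3 - <<'E'
from look import *
ims=[]
for c in ["side","top"]:
    p=snapshot(c);im=p["color"][...,::-1]; cv2.imwrite(f"pics/{c}_end.png",im); u,v=proj(p,[.618,.2,.10]).astype(int)
    ims.append(cv2.resize(im[v-50:v+50,u-50:u+50],(400,400),interpolation=cv2.INTER_CUBIC))
    if c=="side":
        print("side axis px: base",proj(p,[.618,.2,.024]).round(1),"tip",proj(p,[.618,.2,.192]).round(1))
    for t in ["chisel","mallet","waxtin"]:
        print(c,t,[np.round(r["xy"],0).tolist() for r in find_in(t,c)][:2])
cv2.imwrite("pics/p20.png",np.hstack(ims));print(get_state()["clock"],get_state()["tool_pos"])
E
```

```text
clock: 30.03
tool_pos: [0.5384, 0.0361, 0.2072]
eef_rot: [-0.009, 1.0, 0.003, -0.005]
contact_force: [0.0, -0.1, -0.1]
opening: 0.996
clock: 30.45
tool_pos: [0.5026, -0.0947, 0.1996]
eef_rot: [-0.003, 1.0, 0.0, -0.014]
contact_force: [1.0, 0.2, 0.5]
opening: 0.998
side axis px: base [265.9 196.8] tip [259.2 139.1]
side chisel [[193.0, 172.0], [268.0, 209.0]]
side mallet [[470.0, 348.0]]
side waxtin [[373.0, 208.0], [255.0, 151.0]]
top chisel [[127.0, 279.0]]
top mallet [[516.0, 256.0]]
top waxtin [[322.0, 185.0], [231.0, 261.0]]
30.85 [ 0.50464353 -0.08959251  0.20106629]
```

View pics/p20.png

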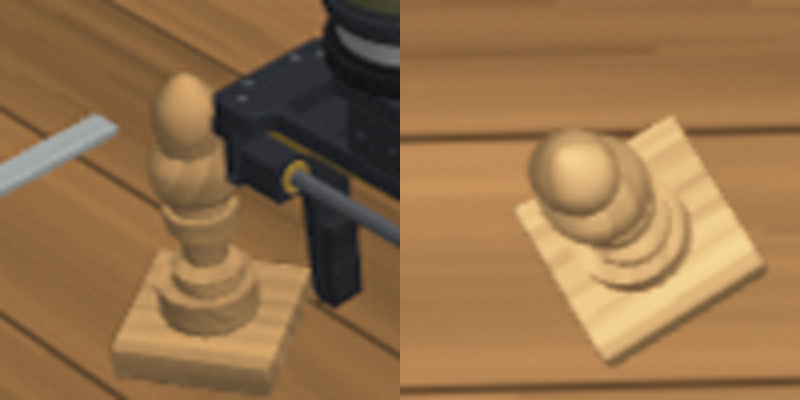

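View pics/side_end.png

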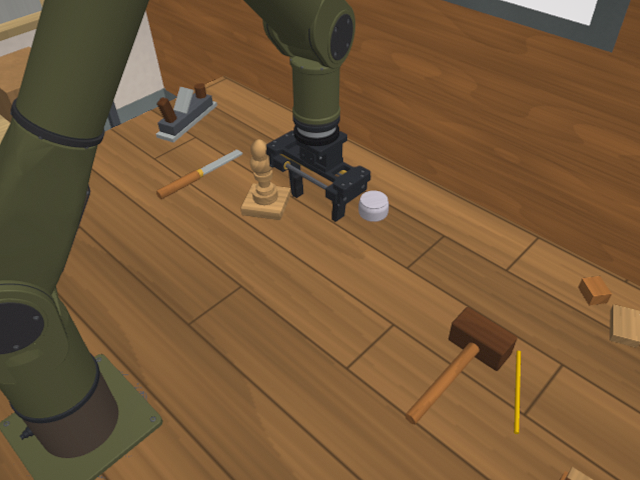

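The stack stands straight, with the finial tip at about (260,140) in the side image against (259,139) expected. The bystanders are unmoved and the gripper is about 0.29 m away. I'm handing in.

```bash
python3 -m creep '[0,0,0,0,0,0,0,0,0,0,0,0,0,0,0,0,0,0]' | head -4; python3 -c "
from plant import finish_job
print(finish_job())"
```

```text
clock: 31.1
tool_pos: [0.5052, -0.0873, 0.2013]
eef_rot: [-0.009, 1.0, 0.001, -0.012]
contact_force: [-0.4, -0.3, -0.1]
the job is handed in; nothing more can be done
None
```

The lamp is assembled on its plinth in the order you asked (disc, spool, bulb, finial). Each piece was released before I fetched the next, and I handed the job in at about 31 s.

**Seating:** each piece met about 9–12 N of contact within 0.3 mm of its calculated seated height. After each release the pictures showed it flat and upright, centred to about 1–2 mm on (0.618, 0.200). In the final side and top pictures the stack stands straight, with the finial tip within a pixel or so of where it should be. The gripper was well clear, about 0.29 m away.

**Bystanders:** the chisel, mallet and wax tin were found within 1–4 px of where they started, and nothing touched them.

**What disagreed:**
- **Fingertip height:** the fingertips sit about 38 mm above the reported tool position. My first grasp of the disc closed in the air above it without disturbing it. I took each seated height from the height where I gripped that piece, so the offset drops out.
- **Camera calibration:** the side and top cameras differed by about 5 mm in x. I averaged them and checked with the wrist camera.
- **Grip readings:** the finger openings read about 0.5–1 mm smaller than the stated piece sizes.

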